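Pack the dish case and close it

TASK

Pack the hinged dish case and shut it. One of its two columns has a dish too many and stands above the rim: move the top dish squarely onto the other column, add the dish standing loose on the worktop there too, so that both wells hold three, and lay the marker pen flat in the long tray along the front of the case. When nothing stands above the rim, swing the lid over gently until it is fully shut; keep the dishes level, never press the lid down on them, and leave everything else on the worktop where it is.

Things in the scene. Friction and masses are not known exactly. Their poses are not given: they have to be found in the camera images.
- case: fixed grey plastic case, 96 (x) by 230 (y) by 53 mm high at its rim; origin at the centre of its underside, z up. Front (pen tray, finger scoop) at -x, lid hinged along the back wall (+x). Walls 3 mm. At the back two dish wells side by side along y; a well takes three dishes, whose top is then 4 mm under the rim
- well_left (a point): centre of the floor of the well at +y (x +12, y +52, z +4 mm in the case), where the lowest dish's underside lies; axes as the case. Four 6 mm posts, 40 mm high, 25.6 mm from the centre in x and y, leave 4 mm of play round a dish; beside a dish towards +y and -y there are 30 mm (45 mm between the two columns) free for the fingers
- well_right (a point): the same for the well at -y (x +12, y -52, z +4 mm in the case)
- pen_tray (a point): centre of the pen tray's floor (x -34.5, y 0, z +34 mm in the case); axes as the case. The tray is 224 mm long (y), 21 mm wide; its inner lip is 3 mm high; the front wall stands 19 mm above its floor, but only 3 mm over the middle 72 mm (finger scoop): there fingers can straddle the pen with their tips 4 mm or more above the tray floor
- lid_hinge (a point): middle of the hinge axis, at x +48, y 0, z +53 mm in the case; the axis runs along the case's y
- lid (a joint): angle of the lid (rad): 0 shut on the rim, 1.57 upright, 2.35 the stop; it starts open, leaning back. A stiff friction hinge: it stays where it is left; 1 to 2 N at its free edge move it. The lid is a flat plate 5 mm thick, reaching 97 mm from the hinge axis, 232 mm wide; it can be pushed over from behind with the fingers and then down from above
- lid_tab (a point): tip of the thumb tab in the middle of the lid's free edge, 107 mm from the hinge axis; the tab is 52 mm wide and sticks out 10 mm. A white soak bin (about 130 mm high) stands behind the case to its left, from x 0.637 in the world, right edge at y -0.21: there is more room behind the right half of the lid
- dish_1: closed cream petri dish, 59 mm across and 15 mm high, 30 g, origin at the centre of its underside, z up. Number 1 from the bottom of the column of four in one well
- dish_2: closed cream petri dish, 59 mm across and 15 mm high, 30 g, origin at the centre of its underside, z up. Number 2 from the bottom of the column of four in one well
- dish_3: closed cream petri dish, 59 mm across and 15 mm high, 30 g, origin at the centre of its underside, z up. Number 3 from the bottom of the column of four in one well
- dish_4: closed cream petri dish, 59 mm across and 15 mm high, 30 g, origin at the centre of its underside, z up. Number 4 from the bottom of the column of four in one well (stands above the rim)
- dish_5: closed cream petri dish, 59 mm across and 15 mm high, 30 g, origin at the centre of its underside, z up. Stands alone in one of the wells at the start
- dish_6: closed cream petri dish, 59 mm across and 15 mm high, 30 g, origin at the centre of its underside, z up. Stands loose on the worktop, with the tape roll close beside it
- pen: white and black felt marker lying on the worktop, 134 mm long (y), 14 mm wide (x), 15 mm high (its flank is flat to 13 mm), 20 g; origin at the middle of its underside, z up. Either end may point either way in the tray. Behind it, from about x 0.52 in the world, stands the light box (106 mm high, with a hood up to 200 mm)
- tape: bystander: cream roll of masking tape lying flat, 68 mm across, 19 mm high; origin at the centre of its underside. Leave it
- timer: bystander: white bench timer with three keys, 60 by 64 by 20 mm; origin at the centre of its underside. Leave it
- card_box: bystander: pale card freezer box, 76 by 76 by 43 mm, right of the case; origin at the centre of its underside. Leave it
- flask_beaker: bystander: clear beaker, 55 mm across, 70 mm high, right of the case; origin at the centre of its underside. Leave it
Mind the look-alikes: they are no part of the job. What is shaped like the dish_4 but purple is not meant.

How it is judged:
On the way:
1. all six dishes in their wells, three and three, and the pen in its tray, nothing above the rim, while the lid is still open ((horizontal distance between dish_1 and well_left below 0.008 m or horizontal distance between dish_1 and well_right below 0.008 m) and z of dish_1 in the frame of case between 0.001 and 0.0375 m and angle between each of dish_1, dish_2, dish_3, dish_4, dish_5, dish_6's own z axis and vertical below 0.07 rad and (horizontal distance between dish_2 and well_left below 0.008 m or horizontal distance between dish_2 and well_right below 0.008 m) and z of dish_2 in the frame of case between 0.001 and 0.0375 m and (horizontal distance between dish_3 and well_left below 0.008 m or horizontal distance between dish_3 and well_right below 0.008 m) and z of dish_3 in the frame of case between 0.001 and 0.0375 m and (horizontal distance between dish_4 and well_left below 0.008 m or horizontal distance between dish_4 and well_right below 0.008 m) and z of dish_4 in the frame of case between 0.001 and 0.0375 m and (horizontal distance between dish_5 and well_left below 0.008 m or horizontal distance between dish_5 and well_right below 0.008 m) and z of dish_5 in the frame of case between 0.001 and 0.0375 m and (horizontal distance between dish_6 and well_left below 0.008 m or horizontal distance between dish_6 and well_right below 0.008 m) and z of dish_6 in the frame of case between 0.001 and 0.0375 m and x of pen in the frame of pen_tray between -0.006 and 0.006 m and y of pen in the frame of pen_tray between -0.05 and 0.05 m and z of pen in the frame of pen_tray between -0.003 and 0.003 m and angle between the y axis of pen and the y axis of case, either way round below 0.12 rad and value of joint lid above 1.2 rad), for 0.2 s.
At the end, for the whole second after the job is handed in: lid shut within 0.03 rad; every dish within 8 mm of a well's axis, level within 0.07 rad, underside at most 37.5 mm above the case's (three a well, none above the rim); pen flat on the tray floor (3 mm in height, 6 mm across, 50 mm along, 0.12 rad); all at rest ((horizontal distance between dish_1 and well_left below 0.008 m or horizontal distance between dish_1 and well_right below 0.008 m) and z of dish_1 in the frame of case between 0.001 and 0.0375 m and angle between each of dish_1, dish_2, dish_3, dish_4, dish_5, dish_6's own z axis and vertical below 0.07 rad and (horizontal distance between dish_2 and well_left below 0.008 m or horizontal distance between dish_2 and well_right below 0.008 m) and z of dish_2 in the frame of case between 0.001 and 0.0375 m and (horizontal distance between dish_3 and well_left below 0.008 m or horizontal distance between dish_3 and well_right below 0.008 m) and z of dish_3 in the frame of case between 0.001 and 0.0375 m and (horizontal distance between dish_4 and well_left below 0.008 m or horizontal distance between dish_4 and well_right below 0.008 m) and z of dish_4 in the frame of case between 0.001 and 0.0375 m and (horizontal distance between dish_5 and well_left below 0.008 m or horizontal distance between dish_5 and well_right below 0.008 m) and z of dish_5 in the frame of case between 0.001 and 0.0375 m and (horizontal distance between dish_6 and well_left below 0.008 m or horizontal distance between dish_6 and well_right below 0.008 m) and z of dish_6 in the frame of case between 0.001 and 0.0375 m and x of pen in the frame of pen_tray between -0.006 and 0.006 m and y of pen in the frame of pen_tray between -0.05 and 0.05 m and z of pen in the frame of pen_tray between -0.003 and 0.003 m and angle between the y axis of pen and the y axis of case, either way round below 0.12 rad and value of joint lid below 0.03 rad and linear speed of each of dish_1, dish_2, dish_3, dish_4, dish_5, dish_6, pen below 0.02 m/s); the robot touches nothing.
It fails at once if a dish is tilted by more than 0.5 rad (angle between any of dish_1, dish_2, dish_3, dish_4, dish_5, dish_6's own z axis and vertical above 0.5 rad).
It fails at once if a dish is pressed hard: more than 30 N between it and the case or its lid (contact force between any of dish_1, dish_2, dish_3, dish_4, dish_5, dish_6 and case above 30 N).
It fails at once if the lid is slammed (falls or is swung shut faster than 5 rad/s) (velocity of joint lid below -5 rad/s).
It fails at once if the tape roll, timer, card box or beaker is shifted more than 20 mm (distance of any of tape, timer, card_box, flask_beaker from where it was at the start of the episode above 0.02 m).
It also fails if it takes over 67 s, if anything falls off the work surface, if the arm or the gripper's body presses on something with over 40 N, if the wrist force passes 120 N, or if a joint passes its speed limit or range.

ROBOT

A 6-joint arm with a two-finger parallel gripper is mounted at the origin on a cart in front of the work surface, level with it; the furniture and walls round the work are solid. World frame = base frame: x ahead of the robot, y to its left, z up, the work surface at z = 0. Lengths are in m, angles in rad, forces in N, time in s.
With the tool pointing down it reaches from about 0.35 to 0.775 m from the base axis. Payload 7.3 kg.
Tool frame: the origin (TCP) lies midway between the tips of the shut fingers; the grasp point (between the pads) lies 19 mm behind it; z points along the fingers, y is the line along which they close (so a half turn about z gives the same grasp; the last joint's range is limited). The gripper opens to 92 mm and grips with 3 to 60 N. Pads are 19 mm wide; open, the fingers measure 130 mm over their backs; the gripper's body (75 mm by 190 mm) begins 47 mm behind the grasp point.
Start: joints at [-1.376, 0.342, 1.524, -0, 1.275, -0.146], TCP at [0.175, -0.495, 0.227] pointing down, gripper open.
Joint ranges: [-2.53, 2.53], [-0.77, 2.02], [0.04, 2.7], [-1, 4.14], [0.28, 2.66], [-3.11, 3.11]. Speed limits (rad/s): [2.57, 2.57, 3.14, 3.14, 3.14, 3.14].

INTERFACE

Orientations are given as [roll, pitch, yaw] about the fixed x, y, z axes, in that order (R = Rz(yaw) Ry(pitch) Rx(roll)).
In Python, from cell import robot, read_camera, camera_params, nets gives the robot as it stands. The module is installed in compiled form; this text tells all that it offers.
- The arm moves only by the tool step_arm, never from a script. Its argument "steps" is a list of rows, each an object of numbers: "x", "y", "z": the shift along the tool's x, y, z as a fraction of full scale; "rx", "ry", "rz": the turn, a rotation vector about the tool's x, y, z as a fraction of full scale; "claw": the opening, from -1 (shut) to 1 (fully open). In form: [{"x": .., "y": .., "z": .., "rx": .., "ry": .., "rz": .., "claw": ..}, ...]. A call has 1 to 12 rows; each row is the pose to reach, as a shift and turn from the pose commanded when the call began, along the tool's axes at that moment; what a row does not reach only later rows make up. Full scale, the value 1, is 750 mm for a shift and pi/4 rad for a turn. A row lasts 1/12 s, in which the tool goes at most 41.7 mm and 7.16 degrees, less where a joint would pass 70% of its speed; a pose out of reach is approached as far as the arm can. A call with a number of a shift or a turn outside -1 to 1 is refused whole. A call with a gripper value outside its range is refused whole. The fingers move at their own pace and stop on an object; "squeeze" is the grip in N (left out, the last holds). Time passes only in rows, so rows that repeat a pose let the fingers close. It gives the time, the measured TCP pose, the force, the opening and the grip force at its end, in the units of the state.
- robot.observe(): the state, without advancing time (a new reading comes with each control period).
- read_camera(name): name is "scene" or "side" or "wrist"; returns (picture, depth): 384x512x3 uint8, blue, green, red; 384x512 float32, m along the optical axis (not along the pixel's ray), 0 where there is no reading.
- camera_params(name): a dict with "fx", "fy", "cx", "cy" (pixels), "R" (3x3) and "t" (3): a world point X has camera coordinates R X + t; the wrist camera has in their place "hand_eye" (4x4, takes a point from camera to tool coordinates, whose origin is the TCP and whose axes are the flange's). Camera axes: x right, y down, z forward; pixel columns grow to the right and rows downward; lengths in m; the calibration is good to about 2 mm. A picture is of the moment at which its call begins: read the wrist's pose just before it. camera_params takes no time and is no camera call.
- robot.hand_in(): hands the job in; it is judged then, once.
Trained networks look in the newest picture that a camera, given by its name, has taken for a name from the list of things; names that differ only in an ending like _2 or _b are one class to them, and where a whole thing is asked for, a point or a joint stands for the part that bears it (a point fixed in the world has none). Each returns a list of dicts, best first, with "conf" (0 to 1); they miss things now and then, are a little off and sometimes report something else, mostly with a low value. They report only what shows in the picture. A call takes as long as a camera call. They do not tell look-alikes from the thing itself.
- nets.masks_of(camera, query): "region" (384x512 bool, what is visible of it) and "box" ([left, top, right, bottom] in pixels, round what is visible of it).
- nets.landmark_of(camera, query): "pixel" ([row, column] in pixels: a listed point, or the origin of a listed thing).
The state is a dict: "time": time; "qpos": joint angles; "qvel": joint speeds; "joint_efforts": joint torques, N m; "tool_pos": TCP position; "tool_rot": TCP orientation; "contact_force": force on the tool from outside, world axes, zero at the start; "torque": the same for the moment, N m; "opening": finger opening in m; "grip_force": force on a finger pad.
Only numpy, scipy, OpenCV 4.12 (cv2) and the standard library are available. Lean on these libraries where they do the work, as an engineer would, in place of code of your own. Each camera call takes 0.05 s, during which the arm holds its last target. There are 200 camera calls.

## Working session

There is one attempt and no reset: what is moved stays moved. The work goes in short steps, Python scripts to look and compute and a tool call to move; the robot and the scene stay as the last step left them, time stands still between calls to the robot, and variables do not carry over. Pictures are saved under pics/ and viewed, at most 10 in all, crops included, and the job is handed in when it is done.

Besides the shell and the picture viewer there is one more tool, called as name([rows], argument=value, ...), one row to a line, values as JSON. step_arm: Moves the arm, as the interface text tells. Its arguments: {"type":"object","properties":{"steps":{"type":"array","items":{"type":"object","properties":{"x":{"type":"number","minimum":-1,"maximum":1},"y":{"type":"number","minimum":-1,"maximum":1},"z":{"type":"number","minimum":-1,"maximum":1},"rx":{"type":"number","minimum":-1,"maximum":1},"ry":{"type":"number","minimum":-1,"maximum":1},"rz":{"type":"number","minimum":-1,"maximum":1},"claw":{"type":"number"}}}},"squeeze":{"type":"number"}},"required":["steps"]}

```bash
mkdir -p pics; cat > h.py <<'E'
import numpy as np, cv2
from cell import robot, read_camera, camera_params, nets
from scipy.spatial.transform import Rotation as Rn
def pose():
    s=robot.observe(); r=np.array(s["tool_rot"],float)
    R=Rn.from_euler('xyz',r).as_matrix() if r.size==3 else r
    return np.array(s["tool_pos"]),R,s
def cloud(cam):
    p,R,_=pose(); im,d=read_camera(cam); c=camera_params(cam)
    v,u=np.mgrid[:384,:512]
    X=np.stack([(u-c["cx"])/c["fx"]*d,(v-c["cy"])/c["fy"]*d,d],-1)
    if "hand_eye" in c:
        T=np.array(c["hand_eye"]); W=(X@T[:3,:3].T+T[:3,3])@R.T+p
    else: W=(X-np.array(c["t"]))@np.array(c["R"])
    W[d==0]=np.nan
    return im,W
E
python3 - <<'E'
from h import *
p,R,s=pose(); print(s)
for c in ["scene","side"]:
    im,W=cloud(c); cv2.imwrite(f"pics/{c}0.png",im); np.save(f"{c}0.npy",W)
    for q in ["dish_4","pen","case","tape","timer","card_box","flask_beaker","lid"]:
        for m in nets.masks_of(c,q)[:8]:
            P=W[m["region"]]; P=P[~np.isnan(P[:,0])]
            if len(P): print(c,q,round(m["conf"],2),[int(b) for b in m["box"]],np.percentile(P,[2,50,98],axis=0).round(3).tolist())
E
```

```text
{'time': 0.0, 'qpos': array([-1.37600787e+00,  3.42674378e-01,  1.52506043e+00, -4.78728845e-06,
        1.27537480e+00, -1.46011828e-01]), 'qvel': array([ 0.00063884, -0.00041385,  0.00040313, -0.00159207,  0.00153497,
       -0.00119152]), 'joint_efforts': array([-5.49730557e-04, -4.31249356e+01, -2.44225127e+01,  7.17373495e-02,
        5.60529158e-02, -1.02998079e-04]), 'tool_pos': array([ 0.17540818, -0.49438381,  0.2260549 ]), 'tool_rot': array([-3.14009117e+00, -2.16178172e-04,  3.40801517e-01]), 'contact_force': array([ 0.12364403, -0.03448275, -0.13165613]), 'torque': array([0.01159648, 0.00441781, 0.01305095]), 'grip_force': 0.0, 'opening': 0.09188203909184528}
scene dish_4 0.65 [296, 212, 311, 223] [[0.184, -0.407, 0.007], [0.548, -0.273, 0.017], [0.579, -0.241, 0.333]]
scene dish_4 0.63 [214, 187, 228, 200] [[0.495, 0.041, 0.0], [0.52, 0.066, 0.014], [0.551, 0.096, 0.017]]
scene pen 0.52 [280, 174, 330, 255] [[0.424, -0.39, 0.002], [0.581, -0.265, 0.048], [0.638, -0.194, 0.127]]
scene pen 0.51 [137, 182, 148, 187] [[0.42, 0.346, -0.003], [0.44, 0.383, 0.008], [0.466, 0.40
[... 1058 characters left out ...]
2], [0.449, 0.359, 0.009], [0.47, 0.414, 0.013]]
side case 0.18 [225, 140, 286, 198] [[0.426, -0.438, -0.001], [0.556, -0.304, 0.048], [0.638, -0.189, 0.129]]
side tape 0.65 [242, 215, 261, 222] [[0.54, -0.018, 0.002], [0.572, -0.011, 0.013], [0.6, 0.018, 0.017]]
side tape 0.18 [226, 144, 293, 196] [[0.427, -0.435, -0.002], [0.557, -0.302, 0.047], [0.638, -0.189, 0.129]]
side timer 0.62 [293, 246, 319, 269] [[0.409, 0.123, -0.002], [0.44, 0.188, 0.013], [0.468, 0.21, 0.019]]
side card_box 0.47 [264, 154, 289, 165] [[0.413, -0.561, 0.021], [0.447, -0.497, 0.037], [0.489, -0.406, 0.047]]
side lid 0.64 [222, 143, 267, 176] [[0.519, -0.438, 0.052], [0.585, -0.333, 0.091], [0.643, -0.239, 0.131]]
```

```bash
python3 -c "
import cv2,numpy as np
a=cv2.imread('pics/scene0.png')[150:290,110:400];b=cv2.imread('pics/side0.png')[120:340,190:350]
a=cv2.resize(a,None,fx=2.7,fy=2.7,interpolation=2);cv2.imwrite('pics/s1.png',a)
b=cv2.resize(b,None,fx=2.7,fy=2.7,interpolation=2);cv2.imwrite('pics/s2.png',b)"
```

```text
(no output)
```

View pics/s1.png

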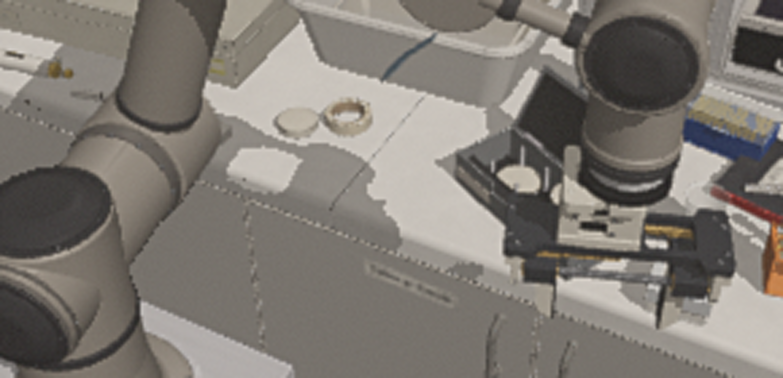

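View pics/s2.png

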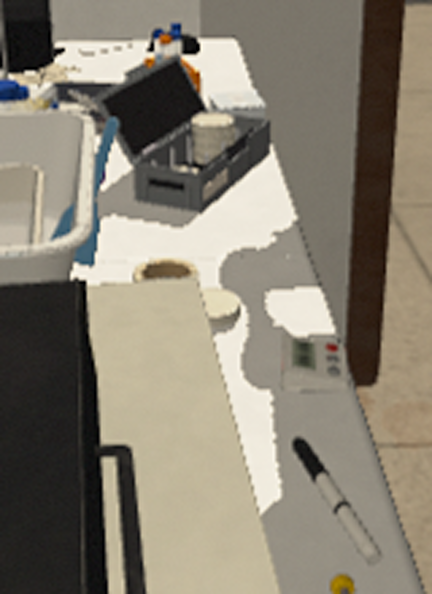

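```bash
cat >> h.py <<'E'
def go(pos,yaw,start=None,startR=None,tilt=None):
    """units for a target TCP position with the tool down at yaw"""
    p,R,_=pose()
    if start is not None: p=np.array(start)
    if startR is not None: R=startR
    d=R.T@(np.array(pos)-p)/0.75
    T=Rn.from_euler('xyz',[np.pi,0,yaw]).as_matrix() if tilt is None else tilt
    r=Rn.from_matrix(R.T@T).as_rotvec()/(np.pi/4)
    return d.round(4).tolist(), r.round(4).tolist()
E
python3 - <<'E'
from h import *
c=camera_params("wrist"); print(c)
for n in ["scene","side"]:
    W=np.load(n+"0.npy"); P=W.reshape(-1,3)
    m=(P[:,0]>.4)&(P[:,0]<.68)&(P[:,1]>-.46)&(P[:,1]<-.15)&(P[:,2]>.02)&(P[:,2]<.055)
    print(n,m.sum(),cv2.minAreaRect(P[m][:,:2].astype(np.float32)*1000))
p,R,s=pose(); print(R.round(3))
for y in (0.34,-.5,1.07): print(go([.40,-.33,.32],y))
E
```

```text
{'fx': 277.8953534770917, 'fy': 277.8953534770917, 'cx': 256.5442860149488, 'cy': 192.0220405160966, 'hand_eye': array([[ 3.48717463e-04, -9.61990574e-01, -2.73082432e-01,
         7.34231037e-02],
       [ 9.99999871e-01,  2.34637894e-04,  4.50406036e-04,
        -4.23081558e-04],
       [-3.69210874e-04, -2.73082554e-01,  9.61990531e-01,
        -1.57228781e-01],
       [ 0.00000000e+00,  0.00000000e+00,  0.00000000e+00,
         1.00000000e+00]])}
scene 553 ((535.33544921875, -261.66851806640625), (350.2013854980469, 117.66220092773438), 51.98973083496094)
side 870 ((540.640625, -264.764404296875), (343.63555908203125, 123.00358581542969), 56.74932861328125)
[[ 0.942  0.334  0.   ]
 [ 0.334 -0.942 -0.   ]
 [-0.     0.    -1.   ]]
([0.3556, -0.1071, -0.1243], [0.0002, 0.0, 0.001])
([0.3556, -0.1071, -0.1243], [0.0002, -0.0, 1.0705])
([0.3556, -0.1071, -0.1243], [0.0001, 0.0001, -0.9285])
```

step_arm([
  {"z": -0.06,"x": 0.05,"rz": 0.2,"claw": 1},
  {"x": 0.523,"y": -0.06,"z": -0.06,"rz": 1,"claw": 1},
  {"x": 0.523,"y": -0.06,"z": -0.06,"rz": 1,"claw": 1},
  {"x": 0.523,"y": -0.06,"z": -0.06,"rz": 1,"claw": 1},
  {"x": 0.523,"y": -0.06,"z": -0.06,"rz": 1,"claw": 1},
  {"x": 0.523,"y": -0.06,"z": -0.06,"rz": 1,"claw": 1},
  {"x": 0.523,"y": -0.06,"z": -0.06,"rz": 1,"claw": 1},
  {"x": 0.523,"y": -0.06,"z": -0.06,"rz": 1,"claw": 1},
  {"x": 0.523,"y": -0.06,"z": -0.06,"rz": 1,"claw": 1},
  {"x": 0.523,"y": -0.06,"z": -0.06,"rz": 1,"claw": 1},
  {"x": 0.523,"y": -0.06,"z": -0.06,"rz": 1,"claw": 1},
  {"x": 0.523,"y": -0.06,"z": -0.06,"rz": 1,"claw": 1},
])

```text
$.steps[0]: bad value
```

step_arm([
  {"rz": 0.2,"claw": 1},
  {"rz": 0.2,"claw": 1},
  {"rz": 0.2,"claw": 1},
])

```text
$.steps[0]: bad value
```

```bash
python3 - <<'E'
from h import *
p,R,s=pose(); print(p,s["tool_rot"],s["qpos"])
im,W=cloud("wrist"); np.save("w1.npy",W); cv2.imwrite("pics/w1.png",cv2.resize(im,(800,600)))
for q in ["dish_4","lid","case"]:
    for m in nets.masks_of("wrist",q)[:8]:
        P=W[m["region"]]; P=P[~np.isnan(P[:,0])]
        if len(P): print(q,round(m["conf"],2),[int(b) for b in m["box"]],np.percentile(P,[2,50,98],axis=0).round(3).tolist())
for q in ["well_left","well_right","pen_tray","lid_hinge","lid_tab","case","dish_1"]:
    for m in nets.landmark_of("wrist",q)[:3]:
        r,c=map(int,m["pixel"]); print(q,round(m["conf"],2),r,c,W[r,c].round(3))
P=W.reshape(-1,3)
m=(P[:,2]>.047)&(P[:,2]<.058)&(np.hypot(P[:,0]-.53,P[:,1]+.31)<.19)
print(cv2.minAreaRect(P[m][:,:2].astype(np.float32)*1000))
E
```

```text
[ 0.17548787 -0.49482885  0.22676093] [3.14146064e+00 3.14797815e-05 3.40763256e-01] [-1.37601870e+00  3.41971776e-01  1.52408353e+00 -1.24822693e-05
  1.27540217e+00 -1.45981999e-01]
((0.0, 0.0), (0.0, 0.0), 0.0)
```

View pics/w1.png

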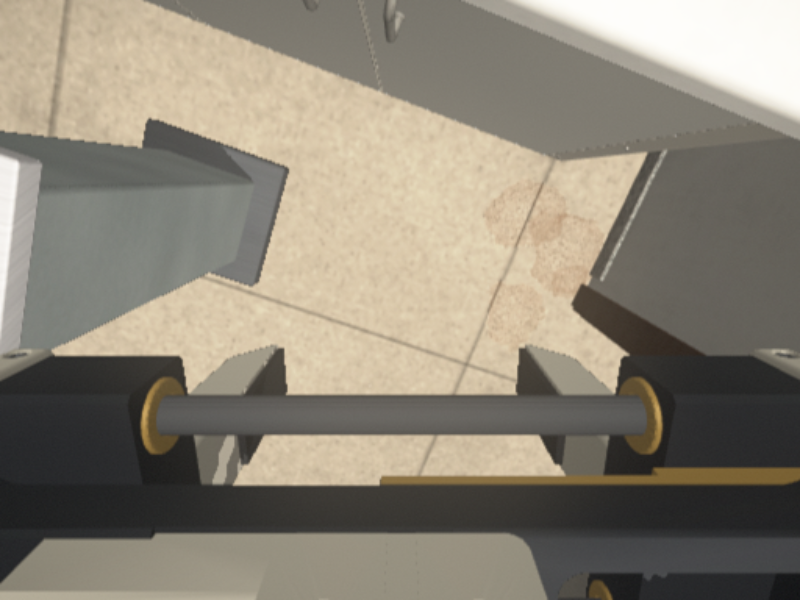

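step_arm([
  {"x": 0.05,"y": -0.02,"z": -0.07,"rx": 0,"ry": 0,"rz": 0.15,"claw": 1},
  {"x": 0.453,"y": -0.164,"z": -0.07,"rx": 0,"ry": 0,"rz": 1,"claw": 1},
  {"x": 0.453,"y": -0.164,"z": -0.07,"rx": 0,"ry": 0,"rz": 1,"claw": 1},
  {"x": 0.453,"y": -0.164,"z": -0.07,"rx": 0,"ry": 0,"rz": 1,"claw": 1},
  {"x": 0.453,"y": -0.164,"z": -0.07,"rx": 0,"ry": 0,"rz": 1,"claw": 1},
  {"x": 0.453,"y": -0.164,"z": -0.07,"rx": 0,"ry": 0,"rz": 1,"claw": 1},
  {"x": 0.453,"y": -0.164,"z": -0.07,"rx": 0,"ry": 0,"rz": 1,"claw": 1},
  {"x": 0.453,"y": -0.164,"z": -0.07,"rx": 0,"ry": 0,"rz": 1,"claw": 1},
  {"x": 0.453,"y": -0.164,"z": -0.07,"rx": 0,"ry": 0,"rz": 1,"claw": 1},
  {"x": 0.453,"y": -0.164,"z": -0.07,"rx": 0,"ry": 0,"rz": 1,"claw": 1},
  {"x": 0.453,"y": -0.164,"z": -0.07,"rx": 0,"ry": 0,"rz": 1,"claw": 1},
])

```text
time: 2.37
tool_pos: [0.4581, -0.2617, 0.2795]
tool_rot: [-3.14, -0.002, -0.439]
contact_force: [-0.4, 0.5, 0.1]
opening: 0.0918
grip_force: 0.0
```

step_arm([
  {"x": 0,"y": 0,"z": 0,"rx": 0,"ry": 0,"rz": 0.2,"claw": 1},
  {"x": 0,"y": 0,"z": 0,"rx": 0,"ry": 0,"rz": 0.2,"claw": 1},
  {"x": 0,"y": 0,"z": 0,"rx": 0,"ry": 0,"rz": 0.2,"claw": 1},
])

```text
time: 2.62
tool_pos: [0.4545, -0.2653, 0.2791]
tool_rot: [3.141, 0.0, -0.602]
contact_force: [-0.6, -0.3, -0.2]
opening: 0.0915
grip_force: 0.0
```

```bash
python3 - <<'E'
from h import *
p,R,s=pose(); print(p,s["tool_rot"],s["qpos"],s["time"])
im,W=cloud("wrist"); np.save("w1.npy",W); cv2.imwrite("pics/w2.png",cv2.resize(im,(800,600)))
for q in ["dish_4","lid","case"]:
    for m in nets.masks_of("wrist",q)[:8]:
        P=W[m["region"]]; P=P[~np.isnan(P[:,0])]
        if len(P): print(q,round(m["conf"],2),[int(b) for b in m["box"]],np.percentile(P,[2,50,98],axis=0).round(3).tolist())
for q in ["well_left","well_right","pen_tray","lid_hinge","lid_tab","case"]:
    for m in nets.landmark_of("wrist",q)[:3]:
        r,c=map(int,m["pixel"]); print(q,round(m["conf"],2),r,c,W[r,c].round(3))
P=W.reshape(-1,3)
m=(P[:,2]>.047)&(P[:,2]<.058)&(np.hypot(P[:,0]-.53,P[:,1]+.31)<.19)
print(cv2.minAreaRect(P[m][:,:2].astype(np.float32)*1000))
E
```

```text
[ 0.45449351 -0.26533893  0.27913188] [ 3.14130892e+00  1.69477567e-04 -6.02424359e-01] [-6.73936577e-01  3.08865823e-01  1.42615248e+00 -2.99135233e-04
  1.40672313e+00  1.49933297e+00] 2.6167
dish_4 0.76 [167, 1, 208, 14] [[0.663, -0.33, 0.011], [0.681, -0.304, 0.013], [0.698, -0.28, 0.015]]
dish_4 0.62 [202, 91, 245, 132] [[0.516, -0.295, 0.015], [0.542, -0.269, 0.017], [0.568, -0.243, 0.019]]
dish_4 0.56 [274, 76, 324, 123] [[0.469, -0.388, 0.047], [0.497, -0.361, 0.062], [0.522, -0.334, 0.064]]
dish_4 0.51 [58, 224, 79, 228] [[0.535, 0.042, -0.001], [0.544, 0.05, 0.01], [0.552, 0.067, 0.015]]
lid 0.64 [131, 1, 372, 89] [[0.513, -0.444, 0.054], [0.579, -0.347, 0.104], [0.641, -0.246, 0.137]]
case 0.83 [132, 1, 368, 159] [[0.436, -0.44, 0.002], [0.557, -0.33, 0.074], [0.637, -0.207, 0.134]]
pen_tray 0.79 140 261 [ 0.481 -0.291  0.033]
lid_hinge 0.83 77 254 [ 0.553 -0.33   0.052]
case 0.79 115 259 [ 0.51  -0.309  0.003]
((529.8601684570312, -341.70428466796875), (269.2669372558594, 167.42788696289062), 62.3604736328125)
```

View pics/w2.png

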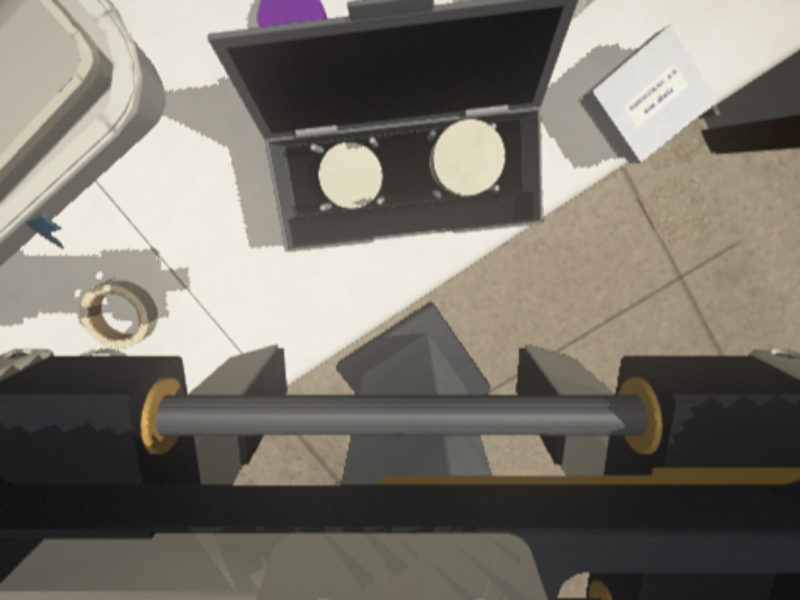

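```bash
python3 - <<'E'
from h import *
W=np.load("w1.npy"); P=W.reshape(-1,3); P=P[~np.isnan(P[:,0])]
c=np.array([.512,-.308]); th=-.48
for it in range(4):
    x=np.array([np.cos(th),np.sin(th)]); y=np.array([-x[1],x[0]])
    q=np.c_[(P[:,:2]-c)@x,(P[:,:2]-c)@y]*1000
    z=P[:,2]*1000
    f=q[(abs(z-53)<4)&(abs(q[:,0]+46)<9)&(abs(q[:,1])<112)]
    hi=(abs(z-53)<3.5)&(q[:,0]>-45)&(q[:,0]<42)
    l=q[hi&(abs(q[:,1]-113.5)<9)]; r=q[hi&(abs(q[:,1]+113.5)<9)]
    k=np.polyfit(f[:,1],f[:,0],1); kl=np.polyfit(l[:,0],l[:,1],1); kr=np.polyfit(r[:,0],r[:,1],1)
    print(len(f),len(l),len(r),th,c,k,kl,kr,"len",kl[1]-kr[1])
    dth=(-k[0]*2+ kl[0]*.4+kr[0]*.4)/2.8
    dx=(k[1]+46.5); dy=(kl[1]+kr[1])/2
    th+=dth; c=c+(x*dx+y*dy)/1000
d5=np.array([.542,-.269]);d4=np.array([.497,-.361])
x=np.array([np.cos(th),np.sin(th)]); y=np.array([-x[1],x[0]])
print(th,c,"L",c+x*.012+y*.052,"R",c+x*.012-y*.052,"tray",c-x*.0345,"hinge",c+x*.048)
# dishes: circle fit of top surfaces
q=np.c_[(P[:,:2]-c)@x,(P[:,:2]-c)@y]*1000; z=P[:,2]*1000
for s,zz in ((1,19),(-1,64)):
    m=(abs(z-zz)<3.5)&(np.hypot(q[:,0]-12,q[:,1]-52*s)<40)
    (a,b),rad=cv2.minEnclosingCircle(q[m].astype(np.float32)); print(m.sum(),a,b,rad,np.median(q[m],0),np.median(z[m]))
    print("pix",W.reshape(-1,3).shape)
l=(z>70)&(z<140)&(q[:,0]>40)&(abs(q[:,1])<110)&(q[:,0]<160)
k=np.polyfit(q[l,0]-48,z[l]-53,1); print("lid slope",k,np.pi-abs(np.arctan(k[0])))
t=z[(abs(q[:,1])<60)&(abs(q[:,0]+34)<7)]; print("tray z",np.median(t))
E
```

```text
260 147 171 -0.48 [ 0.512 -0.308] [ 1.67581801e-02 -4.94354402e+01] [-1.14341685e-02  1.10954671e+02] [ 1.27051962e-02 -1.14993810e+02] len 225.94848111564448
251 146 160 -0.4917885532699004 [ 0.50846368 -0.30843582] [ 1.80663440e-03 -4.66997035e+01] [-2.83164366e-04  1.13027823e+02] [-1.63746463e-03 -1.13300605e+02] len 226.32842768991657
251 146 159 -0.49335338198740847 [ 0.50822324 -0.30846175] [ 2.42122765e-04 -4.65001721e+01] [1.27947876e-03 1.13164359e+02] [-3.41161490e-04 -1.13156471e+02] len 226.320830143672
251 146 159 -0.4933922814957277 [ 0.50822496 -0.30845819] [ 2.03231186e-04 -4.64999986e+01] [1.31832398e-03 1.13160421e+02] [-3.02313079e-04 -1.13160414e+02] len 226.32083421179817
-0.4933923022134442 [ 0.50822496 -0.30845819] L [ 0.54342179 -0.26834356] R [ 0.49416569 -0.35993961] tray [ 0.47783973 -0.29211843] hinge [ 0.55050006 -0.33119178]
1351 11.716571807861328 51.113224029541016 39.67371368408203 [11.67605859 51.54863006] 17.168987867868857
pix (196608, 3)
1689 13.600852012634277 -52.252655029296875 29.478870391845703 [ 14.59294973 -52.15308811] 62.26707511930651
pix (196608, 3)
lid slope [ 1.53784787 -0.34502882] 2.1473538665122107
tray z 377.53351706662596
```

```bash
cat >> h.py <<'E'
TH=-.4934; C=np.array([.50822,-.30846]); CX=np.array([np.cos(TH),np.sin(TH)]); CY=np.array([-CX[1],CX[0]])
def cw(x,y,z): return np.r_[C+(CX*x+CY*y)/1000,z/1000]
def wc(P): P=np.asarray(P); d=P[...,:2]-C; return np.c_[d@CX*1000,d@CY*1000,P[...,2]*1000] if P.ndim>1 else np.r_[d@CX*1000,d@CY*1000,P[2]*1000]
E
python3 - <<'E'
from h import *
a=cw(13.6,-52.2,120); print(a,go(a,TH)); print(go(cw(13.6,-52.2,52.5),TH))
# loose dish + tape in scene/side clouds
from numpy import load
E
```

```text
[ 0.49547477 -0.36087526  0.12      ] ([0.117, 0.074, 0.2124], [0.0001, -0.0002, -0.1379])
([0.117, 0.074, 0.3024], [0.0001, -0.0002, -0.1379])
```

step_arm([
  {"x": 0.117,"y": 0.074,"z": 0.212,"rx": 0,"ry": 0,"rz": -0.138,"claw": 0.565},
  {"x": 0.117,"y": 0.074,"z": 0.212,"rx": 0,"ry": 0,"rz": -0.138,"claw": 0.565},
  {"x": 0.117,"y": 0.074,"z": 0.212,"rx": 0,"ry": 0,"rz": -0.138,"claw": 0.565},
  {"x": 0.117,"y": 0.074,"z": 0.212,"rx": 0,"ry": 0,"rz": -0.138,"claw": 0.565},
  {"x": 0.117,"y": 0.074,"z": 0.212,"rx": 0,"ry": 0,"rz": -0.138,"claw": 0.565},
  {"x": 0.117,"y": 0.074,"z": 0.212,"rx": 0,"ry": 0,"rz": -0.138,"claw": 0.565},
  {"x": 0.117,"y": 0.074,"z": 0.212,"rx": 0,"ry": 0,"rz": -0.138,"claw": 0.565},
  {"x": 0.117,"y": 0.074,"z": 0.25,"rx": 0,"ry": 0,"rz": -0.138,"claw": 0.565},
])

```text
time: 3.78
tool_pos: [0.4987, -0.3632, 0.0982]
tool_rot: [3.139, -0.012, -0.493]
contact_force: [1.3, -0.4, 0.5]
opening: 0.072
grip_force: 0.0
```

```bash
python3 - <<'E'
from h import *
p,R,s=pose(); print(wc(p),s["tool_rot"],s["opening"],s["time"]); print(go(cw(13.6,-52.2,52.5),TH))
E
```

```text
[ 17.53219425 -52.6785875   98.16634694] [ 3.13854382 -0.01213005 -0.49302215] 0.07200117855306526 3.7833
([-0.006, -0.0008, 0.0608], [0.0039, -0.0154, 0.0005])
```

step_arm([
  {"x": 0,"y": 0,"z": 0,"rx": 0,"ry": 0,"rz": 0,"claw": 0.565},
  {"x": 0,"y": 0,"z": 0.03,"rx": 0,"ry": 0,"rz": 0,"claw": 0.565},
  {"x": 0,"y": 0,"z": 0.05,"rx": 0,"ry": 0,"rz": 0,"claw": 0.565},
  {"x": 0,"y": 0,"z": 0.052,"rx": 0,"ry": 0,"rz": 0,"claw": 0.565},
  {"x": 0,"y": 0,"z": 0.052,"rx": 0,"ry": 0,"rz": 0,"claw": 0.565},
  {"x": 0,"y": 0,"z": 0.052,"rx": 0,"ry": 0,"rz": 0,"claw": 0.565},
])

```text
time: 4.28
tool_pos: [0.4964, -0.3611, 0.055]
tool_rot: [3.141, -0.003, -0.493]
contact_force: [0.3, 0.1, 0.0]
opening: 0.0721
grip_force: 0.0
```

```bash
python3 - <<'E'
from h import *
p,R,s=pose(); print(wc(p),s["tool_rot"],s["opening"],s["time"]); print(go(cw(13.6,-52.2,52.5),TH))
E
```

```text
[ 14.47231902 -51.96865708  55.01139506] [ 3.14087408e+00 -2.72847000e-03 -4.92885403e-01] 0.0720981018839388 4.2833
([-0.0012, 0.0003, 0.0033], [0.0009, -0.0035, 0.0007])
```

step_arm([
  {"x": 0,"y": 0,"z": 0,"rx": 0,"ry": 0,"rz": 0,"claw": 0.565},
  {"x": 0,"y": 0,"z": 0,"rx": 0,"ry": 0,"rz": 0,"claw": 0.2},
  {"x": 0,"y": 0,"z": 0,"rx": 0,"ry": 0,"rz": 0,"claw": 0.2},
  {"x": 0,"y": 0,"z": 0,"rx": 0,"ry": 0,"rz": 0,"claw": 0.2},
  {"x": 0,"y": 0,"z": 0,"rx": 0,"ry": 0,"rz": 0,"claw": 0.2},
], squeeze=8)

```text
time: 4.7
tool_pos: [0.4957, -0.361, 0.0534]
tool_rot: [3.141, -0.001, -0.493]
contact_force: [-0.3, -0.6, 4.8]
opening: 0.0581
grip_force: 8.0
```

```bash
python3 - <<'E'
from h import *
p,R,s=pose(); print(wc(p),s["tool_rot"],s["opening"],s["grip_force"]);print(go(cw(12,51.5,100),TH), go(cw(12,51.5,24),TH))
E
```

```text
[ 13.88125234 -52.15897747  53.39411151] [ 3.14134718e+00 -9.14670823e-04 -4.93337963e-01] 0.058066454198551935 8.00047516822815
([-0.0024, -0.1382, -0.0622], [0.0003, -0.0012, 0.0001]) ([-0.0025, -0.1382, 0.0392], [0.0003, -0.0012, 0.0001])
```

step_arm([
  {"x": 0,"y": 0,"z": -0.035,"rx": 0,"ry": 0,"rz": 0,"claw": 0.2},
  {"x": -0.0025,"y": -0.03,"z": -0.065,"rx": 0,"ry": 0,"rz": 0,"claw": 0.2},
  {"x": -0.0025,"y": -0.08,"z": -0.065,"rx": 0,"ry": 0,"rz": 0,"claw": 0.2},
  {"x": -0.0025,"y": -0.138,"z": -0.065,"rx": 0,"ry": 0,"rz": 0,"claw": 0.2},
  {"x": -0.0025,"y": -0.138,"z": -0.065,"rx": 0,"ry": 0,"rz": 0,"claw": 0.2},
  {"x": -0.0025,"y": -0.138,"z": -0.045,"rx": 0,"ry": 0,"rz": 0,"claw": 0.2},
  {"x": -0.0025,"y": -0.138,"z": -0.02,"rx": 0,"ry": 0,"rz": 0,"claw": 0.2},
  {"x": -0.0025,"y": -0.138,"z": 0.01,"rx": 0,"ry": 0,"rz": 0,"claw": 0.2},
  {"x": -0.0025,"y": -0.138,"z": 0.034,"rx": 0,"ry": 0,"rz": 0,"claw": 0.2},
  {"x": -0.0025,"y": -0.138,"z": 0.037,"rx": 0,"ry": 0,"rz": 0,"claw": 0.2},
  {"x": -0.0025,"y": -0.138,"z": 0.037,"rx": 0,"ry": 0,"rz": 0,"claw": 0.2},
  {"x": -0.0025,"y": -0.138,"z": 0.037,"rx": 0,"ry": 0,"rz": 0,"claw": 0.2},
])

```text
time: 5.7
tool_pos: [0.5431, -0.269, 0.0256]
tool_rot: [3.141, -0.0, -0.493]
contact_force: [0.7, 1.0, 0.1]
opening: 0.0583
grip_force: 8.0
```

```bash
python3 - <<'E'
from h import *
p,R,s=pose(); print(wc(p),s["tool_rot"],s["opening"],s["grip_force"],s["contact_force"])
# loose dish & tape from initial clouds
for n in ["scene","side"]:
    P=np.load(n+"0.npy").reshape(-1,3)
    for nm,c,h,r in (("dish6",[.522,.069],.0,.05),("tape",[.567,.009],0,.05),("pen",[.447,.355],0,.1)):
        m=(np.hypot(P[:,0]-c[0],P[:,1]-c[1])<r)&(P[:,2]>.007)&(P[:,2]<.025)
        Q=P[m]*1000
        print(n,nm,m.sum(),cv2.minAreaRect(Q[:,:2].astype(np.float32)), Q.mean(0).round(1))
E
```

```text
[11.98891187 51.26755763 25.57135392] [ 3.14145342e+00 -3.35525927e-04 -4.93337929e-01] 0.058318714044845774 7.9999396204948425 [0.69633489 1.02687837 0.14247035]
scene dish6 140 ((529.7958984375, 60.463104248046875), (60.97069549560547, 74.78712463378906), 31.860076904296875) [524.1  64.9  13.9]
scene tape 138 ((566.890625, 13.282857894897461), (78.46461486816406, 73.16101837158203), 87.02438354492188) [564.3  10.3  15.3]
scene pen 45 ((470.9434814453125, 414.3689270019531), (103.56626892089844, 86.58599090576172), 20.764732360839844) [456.8 402.2  13.4]
side dish6 136 ((513.5852661132812, 67.7087631225586), (34.957698822021484, 59.72860336303711), 5.117500305175781) [515.5  71.5  12.1]
side tape 114 ((563.3409423828125, 7.629558563232422), (57.00495910644531, 79.68724822998047), 77.20874786376953) [570.   -5.   14.2]
side pen 320 ((450.23687744140625, 369.88525390625), (39.413352966308594, 167.3983917236328), 1.0131196975708008) [452.1 375.5  11. ]
```

step_arm([
  {"x": 0,"y": 0,"z": 0.002,"rx": 0,"ry": 0,"rz": 0,"claw": 0.2},
  {"x": 0,"y": 0,"z": 0.002,"rx": 0,"ry": 0,"rz": 0,"claw": 0.2},
  {"x": 0,"y": 0,"z": 0.002,"rx": 0,"ry": 0,"rz": 0,"claw": 0.2},
  {"x": 0,"y": 0,"z": 0.002,"rx": 0,"ry": 0,"rz": 0,"claw": 0.565},
  {"x": 0,"y": 0,"z": 0.002,"rx": 0,"ry": 0,"rz": 0,"claw": 0.565},
  {"x": 0,"y": 0,"z": 0.002,"rx": 0,"ry": 0,"rz": 0,"claw": 0.565},
  {"x": 0,"y": 0,"z": -0.04,"rx": 0,"ry": 0,"rz": 0,"claw": 0.565},
  {"x": 0,"y": 0,"z": -0.09,"rx": 0,"ry": 0,"rz": 0,"claw": 0.565},
  {"x": -0.02,"y": 0,"z": -0.14,"rx": 0,"ry": 0,"rz": 0,"claw": 0.565},
  {"x": -0.06,"y": 0,"z": -0.2,"rx": 0,"ry": 0,"rz": 0,"claw": 0.565},
])

```text
time: 6.53
tool_pos: [0.51, -0.2513, 0.1664]
tool_rot: [3.141, -0.002, -0.493]
contact_force: [0.1, -0.4, 0.6]
opening: 0.0717
grip_force: 0.0
```

```bash
python3 - <<'E'
from h import *
p,R,s=pose(); print(p,s["time"],s["qpos"])
im,W=cloud("wrist"); q=wc(W.reshape(-1,3)); z=q[:,2]
for sgn,zz in ((1,34),(-1,49)):
    m=(abs(z-zz+1.5)<4)&(np.hypot(q[:,0]-12,q[:,1]-52*sgn)<34)
    if m.sum()>50: print(m.sum(),cv2.minEnclosingCircle(q[m][:,:2].astype(np.float32)),np.median(q[m],0))
P=np.r_[np.load("scene0.npy").reshape(-1,3),np.load("side0.npy").reshape(-1,3)]
m=(P[:,2]>.07)&(P[:,2]<.22)&(P[:,0]>.45)&(P[:,0]<.9)&(P[:,1]>.0)&(P[:,1]<.6)
print(np.percentile(P[m],[0.5,2,50,98],axis=0)); 
for y0 in np.arange(0,.6,.05):
    k=m&(P[:,1]>=y0)&(P[:,1]<y0+.05); print(round(y0,2),k.sum(),np.percentile(P[k],[2,98],axis=0).round(3).tolist() if k.sum() else "")
print(go([.495,.10,.21],-.93))
E
```

```text
[ 0.51004897 -0.25126139  0.16644051] 6.5333 [-5.92479001e-01  4.72425794e-01  1.49379504e+00 -5.10696370e-05
  1.17322127e+00  1.47166831e+00]
2528 ((11.727983474731445, 51.34040832519531), 33.7562141418457) [13.07995261 51.85572937 32.21455997]
2823 ((14.340456008911133, -52.47492599487305), 31.29804039001465) [ 13.82976351 -52.15419076  47.28924134]
[[0.51512704 0.02064062 0.07523771]
 [0.52323215 0.09511006 0.09028793]
 [0.69534771 0.49006015 0.18549206]
 [0.89058922 0.59649285 0.2033643 ]]
0.0 397 [[0.639, 0.001, 0.072], [0.897, 0.049, 0.131]]
0.05 371 [[0.636, 0.052, 0.072], [0.898, 0.099, 0.131]]
0.1 328 [[0.636, 0.101, 0.071], [0.893, 0.149, 0.131]]
0.15 2149 [[0.551, 0.155, 0.077], [0.894, 0.198, 0.129]]
0.2 908 [[0.541, 0.201, 0.094], [0.846, 0.249, 0.111]]
0.25 826 [[0.538, 0.251, 0.102], [0.861, 0.299, 0.114]]
0.3 975 [[0.534, 0.301, 0.102], [0.883, 0.349, 0.186]]
0.35 3264 [[0.53, 0.352, 0.102], [0.894, 0.399, 0.196]]
0.4 4480 [[0.526, 0.401, 0.103], [0.893, 0.449, 0.204]]
0.45 5907 [[0.523, 0.451, 0.103], [0.891, 0.499, 0.205]]
0.5 7624 [[0.52, 0.501, 0.103], [0.892, 0.549, 0.205]]
0.55 9357 [[0.516, 0.551, 0.103], [0.878, 0.599, 0.19]]
([-0.2367, -0.4028, -0.0511], [-0.001, -0.0111, 0.5568])
```

step_arm([
  {"x": -0.247,"y": -0.426,"z": -0.04,"rx": 0,"ry": 0,"rz": 0.816,"claw": 0.63},
  {"x": -0.247,"y": -0.426,"z": -0.04,"rx": 0,"ry": 0,"rz": 0.816,"claw": 0.63},
  {"x": -0.247,"y": -0.426,"z": -0.04,"rx": 0,"ry": 0,"rz": 0.816,"claw": 0.63},
  {"x": -0.247,"y": -0.426,"z": -0.04,"rx": 0,"ry": 0,"rz": 0.816,"claw": 0.63},
  {"x": -0.247,"y": -0.426,"z": -0.04,"rx": 0,"ry": 0,"rz": 0.816,"claw": 0.63},
  {"x": -0.247,"y": -0.426,"z": -0.04,"rx": 0,"ry": 0,"rz": 0.816,"claw": 0.63},
  {"x": -0.247,"y": -0.426,"z": -0.04,"rx": 0,"ry": 0,"rz": 0.816,"claw": 0.63},
  {"x": -0.247,"y": -0.426,"z": -0.04,"rx": 0,"ry": 0,"rz": 0.816,"claw": 0.63},
  {"x": -0.247,"y": -0.426,"z": -0.04,"rx": 0,"ry": 0,"rz": 0.816,"claw": 0.63},
  {"x": -0.247,"y": -0.426,"z": -0.04,"rx": 0,"ry": 0,"rz": 0.816,"claw": 0.63},
  {"x": -0.247,"y": -0.426,"z": -0.04,"rx": 0,"ry": 0,"rz": 0.816,"claw": 0.63},
  {"x": -0.247,"y": -0.426,"z": -0.04,"rx": 0,"ry": 0,"rz": 0.816,"claw": 0.63},
])

```text
time: 7.58
tool_pos: [0.4973, 0.1183, 0.1944]
tool_rot: [3.141, -0.001, -1.133]
contact_force: [0.1, -0.5, -0.4]
opening: 0.0747
grip_force: 0.0
```

```bash
python3 - <<'E'
from h import *
p,R,s=pose(); print(p,s["tool_rot"],s["time"],s["qpos"])
im,W=cloud("wrist"); P=W.reshape(-1,3); cv2.imwrite("pics/w3.png",cv2.resize(im,(640,480)))
m=(np.hypot(P[:,0]-.52,P[:,1]-.067)<.05)&(abs(P[:,2]-.0135)<.004)&((P[:,0]-.544)*.6-(P[:,1]-.038)*.8<-.004)
(c,r)=cv2.minEnclosingCircle(P[m][:,:2].astype(np.float32)*1000); print(m.sum(),c,r,np.median(P[m],0))
for q in ["dish_6","tape"]:
    for k in nets.masks_of("wrist",q)[:4]:
        Q=P[k["region"].ravel()]; Q=Q[~np.isnan(Q[:,0])]
        if len(Q): print(q,round(k["conf"],2),[int(b) for b in k["box"]],np.percentile(Q,[2,50,98],axis=0).round(3).tolist())
m=(P[:,2]>.08)&(P[:,1]>.1)&(P[:,1]<.3)&(P[:,0]<.62)&(P[:,0]>.45)&(P[:,2]<.115); print(m.sum(),np.percentile(P[m],[1,99],axis=0) if m.sum() else "")
print(go([c[0]/1000,c[1]/1000,.06],-1.134))
E
```

```text
[0.49733954 0.11828408 0.19440679] [ 3.14109045e+00 -6.34178162e-04 -1.13257757e+00] 7.5833 [ 8.39687833e-02  3.46173030e-01  1.61239255e+00 -8.30597475e-04
  1.18327822e+00  2.78765681e+00]
1976 (523.0984497070312, 69.94978332519531) 29.508268356323242 [0.52344798 0.06923093 0.01435452]
dish_6 0.8 [227, 101, 281, 156] [[0.497, 0.043, 0.013], [0.524, 0.07, 0.014], [0.55, 0.096, 0.016]]
tape 0.74 [211, 26, 273, 94] [[0.536, -0.021, 0.003], [0.572, 0.005, 0.018], [0.6, 0.042, 0.02]]
1397 [[0.56063297 0.18740173 0.08065602]
 [0.61956762 0.20831541 0.10647849]]
([0.071, -0.0047, 0.1792], [0.0008, -0.0004, -0.0029])
```

View pics/w3.png

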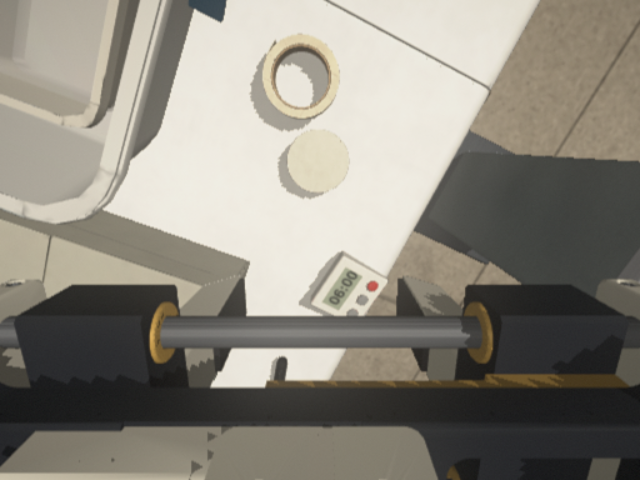

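step_arm([
  {"x": 0.071,"y": -0.005,"z": 0.13,"rx": 0,"ry": 0,"rz": 0,"claw": 0.63},
  {"x": 0.071,"y": -0.005,"z": 0.13,"rx": 0,"ry": 0,"rz": 0,"claw": 0.63},
  {"x": 0.071,"y": -0.005,"z": 0.13,"rx": 0,"ry": 0,"rz": 0,"claw": 0.63},
  {"x": 0.071,"y": -0.005,"z": 0.17,"rx": 0,"ry": 0,"rz": 0,"claw": 0.63},
  {"x": 0.071,"y": -0.005,"z": 0.2,"rx": 0,"ry": 0,"rz": 0,"claw": 0.63},
  {"x": 0.071,"y": -0.005,"z": 0.235,"rx": 0,"ry": 0,"rz": 0,"claw": 0.63},
  {"x": 0.071,"y": -0.005,"z": 0.25,"rx": 0,"ry": 0,"rz": 0,"claw": 0.63},
  {"x": 0.071,"y": -0.005,"z": 0.25,"rx": 0,"ry": 0,"rz": 0,"claw": 0.63},
  {"x": 0.071,"y": -0.005,"z": 0.25,"rx": 0,"ry": 0,"rz": 0,"claw": 0.63},
  {"x": 0.071,"y": -0.005,"z": 0.25,"rx": 0,"ry": 0,"rz": 0,"claw": 0.63},
])

```text
time: 8.57
tool_pos: [0.5242, 0.0709, 0.008]
tool_rot: [-3.14, -0.001, -1.135]
contact_force: [1.1, -0.4, 0.2]
opening: 0.0749
grip_force: 0.0
```

step_arm([
  {"x": 0,"y": 0,"z": 0,"rx": 0,"ry": 0,"rz": 0,"claw": 0.2},
  {"x": 0,"y": 0,"z": 0,"rx": 0,"ry": 0,"rz": 0,"claw": 0.2},
  {"x": 0,"y": 0,"z": 0,"rx": 0,"ry": 0,"rz": 0,"claw": 0.2},
  {"x": 0,"y": 0,"z": 0,"rx": 0,"ry": 0,"rz": 0,"claw": 0.2},
  {"x": 0,"y": 0,"z": 0,"rx": 0,"ry": 0,"rz": 0,"claw": 0.2},
], squeeze=8)

```text
time: 8.98
tool_pos: [0.5238, 0.0718, 0.0079]
tool_rot: [-3.14, -0.001, -1.134]
contact_force: [-1.3, -0.2, 5.5]
opening: 0.0582
grip_force: 8.0
```

```bash
python3 - <<'E'
from h import *
p,R,s=pose(); print(p,s["tool_rot"],s["opening"],s["grip_force"])
a=p+[0,0,.12]
print(go(cw(12,52,125),TH)); 
E
```

```text
[0.52384653 0.07178145 0.00790065] [-3.14038846e+00 -8.41346310e-04 -1.13394293e+00] 0.058192419011170476 8.00184465944767
([0.4221, 0.168, -0.156], [-0.0011, -0.0015, -0.8156])
```

```bash
python3 - <<'E'
from h import *
print(go(cw(11,52,125),TH)); 
E
```

```text
([0.421, 0.1688, -0.156], [-0.0011, -0.0015, -0.8156])
```

step_arm([
  {"x": 0,"y": 0,"z": -0.04,"rx": 0,"ry": 0,"rz": 0,"claw": 0.2},
  {"x": 0,"y": 0,"z": -0.09,"rx": 0,"ry": 0,"rz": 0,"claw": 0.2},
  {"x": 0.06,"y": 0.025,"z": -0.135,"rx": 0,"ry": 0,"rz": -0.1,"claw": 0.2},
  {"x": 0.42,"y": 0.168,"z": -0.157,"rx": 0,"ry": 0,"rz": -0.816,"claw": 0.2},
  {"x": 0.42,"y": 0.168,"z": -0.157,"rx": 0,"ry": 0,"rz": -0.816,"claw": 0.2},
  {"x": 0.42,"y": 0.168,"z": -0.157,"rx": 0,"ry": 0,"rz": -0.816,"claw": 0.2},
  {"x": 0.42,"y": 0.168,"z": -0.157,"rx": 0,"ry": 0,"rz": -0.816,"claw": 0.2},
  {"x": 0.42,"y": 0.168,"z": -0.157,"rx": 0,"ry": 0,"rz": -0.816,"claw": 0.2},
  {"x": 0.42,"y": 0.168,"z": -0.157,"rx": 0,"ry": 0,"rz": -0.816,"claw": 0.2},
  {"x": 0.42,"y": 0.168,"z": -0.157,"rx": 0,"ry": 0,"rz": -0.816,"claw": 0.2},
  {"x": 0.42,"y": 0.168,"z": -0.157,"rx": 0,"ry": 0,"rz": -0.816,"claw": 0.2},
  {"x": 0.42,"y": 0.168,"z": -0.157,"rx": 0,"ry": 0,"rz": -0.816,"claw": 0.2},
])

```text
time: 9.98
tool_pos: [0.5424, -0.273, 0.1252]
tool_rot: [3.14, -0.003, -0.498]
contact_force: [-0.6, 0.4, -0.5]
opening: 0.0578
grip_force: 8.0
```

step_arm([
  {"x": 0,"y": 0,"z": 0,"rx": 0,"ry": 0,"rz": 0,"claw": 0.2},
  {"x": 0,"y": 0,"z": 0.03,"rx": 0,"ry": 0,"rz": 0,"claw": 0.2},
  {"x": 0,"y": 0,"z": 0.06,"rx": 0,"ry": 0,"rz": 0,"claw": 0.2},
  {"x": 0,"y": 0,"z": 0.06,"rx": 0,"ry": 0,"rz": 0,"claw": 0.2},
  {"x": 0,"y": 0,"z": 0.06,"rx": 0,"ry": 0,"rz": 0,"claw": 0.2},
])

```text
time: 10.4
tool_pos: [0.5417, -0.2649, 0.079]
tool_rot: [-3.141, 0.004, -0.492]
contact_force: [-0.2, 1.2, -0.0]
opening: 0.058
grip_force: 8.0
```

```bash
python3 - <<'E'
from h import *
p,R,s=pose(); print(wc(p),s["tool_rot"],s["opening"],s["grip_force"])
print(go(cw(11,52,44),TH)); 
E
```

```text
[ 8.88002931 54.23092019 78.98435998] [-3.14110531  0.00362944 -0.49168951] 0.05803050626996244 7.999975383281708
([0.003, 0.003, 0.0466], [-0.0006, 0.0046, 0.0022])
```

step_arm([
  {"x": 0,"y": 0,"z": 0,"rx": 0,"ry": 0,"rz": 0,"claw": 0.2},
  {"x": 0,"y": 0,"z": 0,"rx": 0,"ry": 0,"rz": 0,"claw": 0.2},
  {"x": 0,"y": 0,"z": 0,"rx": 0,"ry": 0,"rz": 0,"claw": 0.2},
  {"x": 0,"y": 0,"z": 0,"rx": 0,"ry": 0,"rz": 0,"claw": 0.2},
])

```text
time: 10.73
tool_pos: [0.5429, -0.267, 0.081]
tool_rot: [3.141, -0.002, -0.493]
contact_force: [0.3, -0.3, -0.1]
opening: 0.0578
grip_force: 8.0
```

```bash
python3 - <<'E'
from h import *
p,R,s=pose(); print(wc(p),s["tool_rot"],s["opening"],s["grip_force"])
print(go(cw(11,52,44),TH)); 
E
```

```text
[10.91519251 52.92089669 80.96455182] [ 3.14142058e+00 -1.81631380e-03 -4.93055406e-01] 0.05780960505993356 7.999945878982544
([0.0, 0.0012, 0.0493], [0.0002, -0.0023, 0.0004])
```

step_arm([
  {"x": 0,"y": 0.0012,"z": 0.02,"rx": 0,"ry": 0,"rz": 0,"claw": 0.2},
  {"x": 0,"y": 0.0012,"z": 0.035,"rx": 0,"ry": 0,"rz": 0,"claw": 0.2},
  {"x": 0,"y": 0.0012,"z": 0.046,"rx": 0,"ry": 0,"rz": 0,"claw": 0.2},
  {"x": 0,"y": 0.0012,"z": 0.051,"rx": 0,"ry": 0,"rz": 0,"claw": 0.2},
  {"x": 0,"y": 0.0012,"z": 0.0515,"rx": 0,"ry": 0,"rz": 0,"claw": 0.2},
  {"x": 0,"y": 0.0012,"z": 0.0515,"rx": 0,"ry": 0,"rz": 0,"claw": 0.2},
  {"x": 0,"y": 0.0012,"z": 0.0515,"rx": 0,"ry": 0,"rz": 0,"claw": 0.2},
  {"x": 0,"y": 0.0012,"z": 0.0515,"rx": 0,"ry": 0,"rz": 0,"claw": 0.2},
])

```text
time: 11.4
tool_pos: [0.5422, -0.2679, 0.0416]
tool_rot: [3.141, -0.001, -0.493]
contact_force: [-0.2, -0.0, -0.4]
opening: 0.0577
grip_force: 8.0
```

step_arm([
  {"x": 0,"y": 0,"z": 0,"rx": 0,"ry": 0,"rz": 0,"claw": 0.55},
  {"x": 0,"y": 0,"z": 0,"rx": 0,"ry": 0,"rz": 0,"claw": 0.55},
  {"x": 0,"y": 0,"z": 0,"rx": 0,"ry": 0,"rz": 0,"claw": 0.55},
  {"x": 0,"y": 0,"z": -0.04,"rx": 0,"ry": 0,"rz": 0,"claw": 0.55},
  {"x": 0,"y": 0,"z": -0.09,"rx": 0,"ry": 0,"rz": 0,"claw": 0.55},
  {"x": -0.02,"y": 0,"z": -0.14,"rx": 0,"ry": 0,"rz": 0,"claw": 0.55},
  {"x": -0.06,"y": 0.0,"z": -0.18,"rx": 0,"ry": 0,"rz": 0,"claw": 0.55},
  {"x": -0.06,"y": 0.0,"z": -0.18,"rx": 0,"ry": 0,"rz": 0,"claw": 0.55},
  {"x": -0.06,"y": 0.0,"z": -0.18,"rx": 0,"ry": 0,"rz": 0,"claw": 0.55},
])

```text
time: 12.15
tool_pos: [0.5025, -0.2465, 0.1787]
tool_rot: [3.141, -0.005, -0.493]
contact_force: [0.2, 0.1, -0.0]
opening: 0.0711
grip_force: 0.0
```

```bash
python3 - <<'E'
from h import *
p,R,s=pose(); print(p,s["time"],s["qpos"])
im,W=cloud("wrist"); q=wc(W.reshape(-1,3)); z=q[:,2]
for sgn in (1,-1):
    m=(abs(z-47.5)<4)&(np.hypot(q[:,0]-12,q[:,1]-52*sgn)<34)
    if m.sum()>50: print(m.sum(),cv2.minEnclosingCircle(q[m][:,:2].astype(np.float32)),np.median(q[m],0))
P=np.load("side0.npy").reshape(-1,3)
im=cv2.imread("pics/side0.png").reshape(-1,3)
m=(abs(P[:,0]-.45)<.06)&(P[:,1]>.26)&(P[:,1]<.45)&(P[:,2]>.005)&(P[:,2]<.02)
# cluster
for k in range(3):
    Q=P[m]; print(m.sum(),cv2.minAreaRect(Q[:,:2].astype(np.float32)*1000),np.percentile(Q,[2,98],axis=0).round(3).tolist())
    c=np.median(Q,0); u=np.linalg.svd(Q[:,:2]-c[:2])[2][0]; n=np.array([-u[1],u[0]])
    m&=(abs((P[:,:2]-c[:2])@n)<.014)
print(u)
E
```

```text
[ 0.50252263 -0.24652399  0.17872526] 12.15 [-5.92963858e-01  4.43787531e-01  1.50485742e+00 -6.44416369e-05
  1.18827307e+00  1.47113730e+00]
2619 ((14.29902458190918, 51.97582244873047), 31.624544143676758) [12.99126301 52.42841852 47.16855928]
2662 ((14.420994758605957, -52.404022216796875), 31.606346130371094) [ 13.94191894 -52.14865985  47.29239807]
341 ((449.8681335449219, 367.85052490234375), (40.71809005737305, 163.440673828125), 1.1928807497024536) [[0.432, 0.293, 0.005], [0.47, 0.449, 0.019]]
294 ((451.2042236328125, 367.08587646484375), (27.200162887573242, 163.44766235351562), 5.216360569000244) [[0.435, 0.293, 0.005], [0.47, 0.448, 0.016]]
280 ((450.6771545410156, 350.740478515625), (12.528002738952637, 133.8671112060547), 15.080704689025879) [[0.435, 0.292, 0.005], [0.47, 0.413, 0.013]]
[ 0.2595446  -0.96573112]
```

```bash
python3 - <<'E'
from h import *
for n in ("side","scene"):
    P=np.load(n+"0.npy").reshape(-1,3)
    for y0 in np.arange(.15,.5,.05):
        k=(P[:,1]>=y0)&(P[:,1]<y0+.05)
        t=k&(abs(P[:,2])<.004)&(P[:,0]>.2)&(P[:,0]<.6); b=k&(P[:,2]>.06)&(P[:,2]<.102)&(P[:,0]>.45)&(P[:,0]<.6)
        b2=k&(P[:,2]>.102)&(P[:,2]<.112)&(P[:,0]>.45)&(P[:,0]<.6)
        f=lambda m:np.percentile(P[m,0],[1,50]).round(3) if m.sum()>5 else None
        print(n,round(y0,2),t.sum(),f(t),"front",b.sum(),f(b),"top",b2.sum(),f(b2))
print(go([.40,.22,.24],.083))
E
```

```text
side 0.15 233 [0.467 0.493] front 0 None top 59 [0.543 0.567]
side 0.2 572 [0.409 0.462] front 4 None top 298 [0.539 0.57 ]
side 0.25 596 [0.409 0.458] front 3 None top 395 [0.535 0.568]
side 0.3 657 [0.408 0.465] front 1 None top 496 [0.532 0.565]
side 0.35 753 [0.408 0.463] front 2 None top 644 [0.528 0.564]
side 0.4 909 [0.408 0.454] front 1 None top 785 [0.524 0.559]
side 0.45 779 [0.407 0.435] front 2 None top 987 [0.52  0.555]
scene 0.15 179 [0.48  0.541] front 86 [0.537 0.563] top 27 [0.54  0.563]
scene 0.2 81 [0.508 0.538] front 34 [0.537 0.543] top 50 [0.54  0.577]
scene 0.25 3 None front 0 None top 0 None
scene 0.3 0 None front 0 None top 0 None
scene 0.35 87 [0.401 0.444] front 53 [0.523 0.528] top 54 [0.524 0.543]
scene 0.4 194 [0.403 0.474] front 87 [0.517 0.526] top 112 [0.521 0.56 ]
scene 0.45 159 [0.402 0.463] front 79 [0.515 0.521] top 111 [0.517 0.555]
([-0.4147, -0.4831, -0.0849], [0.001, -0.0023, -0.7338])
```

```bash
python3 - <<'E'
from h import *
P=np.r_[np.load("side0.npy").reshape(-1,3),np.load("scene0.npy").reshape(-1,3)]
for y0 in np.arange(.15,.55,.05):
    k=(P[:,1]>=y0)&(P[:,1]<y0+.05)&(P[:,2]>.125)&(P[:,2]<.22)&(P[:,0]>.45)&(P[:,0]<.8)
    if k.sum()>3: print(round(y0,2),k.sum(),np.percentile(P[k],[1,99],axis=0).round(3).tolist())
E
```

```text
0.15 327 [[0.648, 0.152, 0.125], [0.798, 0.182, 0.133]]
0.3 159 [[0.623, 0.336, 0.135], [0.773, 0.35, 0.187]]
0.35 1505 [[0.62, 0.351, 0.137], [0.798, 0.4, 0.187]]
0.4 2137 [[0.615, 0.401, 0.131], [0.798, 0.45, 0.188]]
0.45 2977 [[0.593, 0.451, 0.135], [0.798, 0.5, 0.189]]
0.5 3873 [[0.589, 0.501, 0.138], [0.798, 0.55, 0.189]]
```

step_arm([
  {"x": -0.493,"y": -0.63,"z": -0.04,"rx": 0,"ry": 0,"rz": -0.733,"claw": 0.3},
  {"x": -0.493,"y": -0.63,"z": -0.04,"rx": 0,"ry": 0,"rz": -0.733,"claw": 0.3},
  {"x": -0.493,"y": -0.63,"z": -0.04,"rx": 0,"ry": 0,"rz": -0.733,"claw": 0.3},
  {"x": -0.493,"y": -0.63,"z": -0.04,"rx": 0,"ry": 0,"rz": -0.733,"claw": 0.3},
  {"x": -0.493,"y": -0.63,"z": -0.04,"rx": 0,"ry": 0,"rz": -0.733,"claw": 0.3},
  {"x": -0.493,"y": -0.63,"z": -0.04,"rx": 0,"ry": 0,"rz": -0.733,"claw": 0.3},
  {"x": -0.493,"y": -0.63,"z": -0.04,"rx": 0,"ry": 0,"rz": -0.733,"claw": 0.3},
  {"x": -0.493,"y": -0.63,"z": -0.04,"rx": 0,"ry": 0,"rz": -0.733,"claw": 0.3},
  {"x": -0.493,"y": -0.63,"z": -0.04,"rx": 0,"ry": 0,"rz": -0.733,"claw": 0.3},
  {"x": -0.493,"y": -0.63,"z": -0.04,"rx": 0,"ry": 0,"rz": -0.733,"claw": 0.3},
  {"x": -0.493,"y": -0.63,"z": -0.04,"rx": 0,"ry": 0,"rz": -0.733,"claw": 0.3},
  {"x": -0.493,"y": -0.63,"z": -0.04,"rx": 0,"ry": 0,"rz": -0.733,"claw": 0.3},
])

```text
time: 13.2
tool_pos: [0.4168, 0.2477, 0.1996]
tool_rot: [3.141, 0.003, 0.082]
contact_force: [1.6, -0.2, 0.4]
opening: 0.0596
grip_force: 0.0
```

```bash
python3 - <<'E'
from h import *
p,R,s=pose(); print(p,s["tool_rot"],s["time"],s["qpos"])
print(go([.40,.345,.20],.083))
E
```

```text
[0.41675384 0.24768245 0.19963905] [3.14067288e+00 2.55855975e-03 8.23159259e-02] 13.2 [ 3.78066223e-01  2.95458894e-01  1.67170424e+00 -1.45238156e-04
  1.17714508e+00  1.86660134e+00]
([-0.0116, -0.1312, -0.0006], [0.0012, 0.0033, -0.0009])
```

step_arm([
  {"x": -0.012,"y": -0.11,"z": 0,"rx": 0,"ry": 0,"rz": 0,"claw": 0.3},
  {"x": -0.012,"y": -0.11,"z": 0,"rx": 0,"ry": 0,"rz": 0,"claw": 0.3},
  {"x": -0.012,"y": -0.11,"z": 0,"rx": 0,"ry": 0,"rz": 0,"claw": 0.3},
  {"x": -0.012,"y": -0.11,"z": 0,"rx": 0,"ry": 0,"rz": 0,"claw": 0.3},
  {"x": -0.012,"y": -0.11,"z": 0,"rx": 0,"ry": 0,"rz": 0,"claw": 0.3},
])

```text
time: 13.62
tool_pos: [0.4015, 0.3269, 0.1995]
tool_rot: [3.14, 0.003, 0.083]
contact_force: [0.8, -1.3, -0.2]
opening: 0.0598
grip_force: 0.0
```

```bash
cat > pen.py <<'E'
from h import *
def pen():
    im,W=cloud("wrist"); P=W.reshape(-1,3)
    for k in nets.masks_of("wrist","pen")[:3]:
        Q=P[k["region"].ravel()]; Q=Q[~np.isnan(Q[:,0])&(Q[:,2]>.005)&(Q[:,2]<.03)]
        if len(Q)>20: print("pen",round(k["conf"],2),[int(b) for b in k["box"]],cv2.minAreaRect(Q[:,:2].astype(np.float32)*1000),np.percentile(Q[:,2],[5,50,95]))
    m=(P[:,0]>.39)&(P[:,0]<.5)&(P[:,1]>.25)&(P[:,1]<.45)&(P[:,2]>.007)&(P[:,2]<.02)
    print(m.sum(),cv2.minAreaRect(P[m][:,:2].astype(np.float32)*1000))
    t=(abs(P[:,2])<.004)&(P[:,1]>.25)&(P[:,1]<.45); print("edge",np.percentile(P[t,0],.5) if t.sum() else "")
    b=(P[:,2]>.09)&(P[:,2]<.115)&(P[:,1]>.3)&(P[:,1]<.4)&(P[:,0]>.48); print("box",np.percentile(P[b,0],1) if b.sum() else "")
    return im,W
E
python3 - <<'E'
from pen import *
p,R,s=pose(); print(p,s["tool_rot"],s["time"],s["qpos"])
im,W=pen(); cv2.imwrite("pics/w4.png",cv2.resize(im,(640,480)))
print(go([.482,.352,.10],.083),go([.482,.352,.008],.083))
E
```

```text
[0.40149035 0.32689788 0.19954841] [3.13971744e+00 2.56504661e-03 8.32612128e-02] 13.6167 [ 5.35592917e-01  3.54414807e-01  1.58457073e+00 -6.05432729e-04
  1.20573385e+00  2.02334265e+00]
pen 0.56 [188, 115, 295, 146] ((448.9201965332031, 350.3577575683594), (12.902765274047852, 132.31410217285156), 14.972643852233887) [0.00804359 0.01125683 0.01453631]
1181 ((448.3334045410156, 367.65570068359375), (41.295127868652344, 164.02468872070312), 1.334454894065857)
edge 0.404298589956129
box 0.5245823923901088
([0.1092, -0.0261, 0.1336], [0.0015, 0.0018, -0.0027]) ([0.1094, -0.0263, 0.2563], [0.0015, 0.0018, -0.0027])
```

View pics/w4.png

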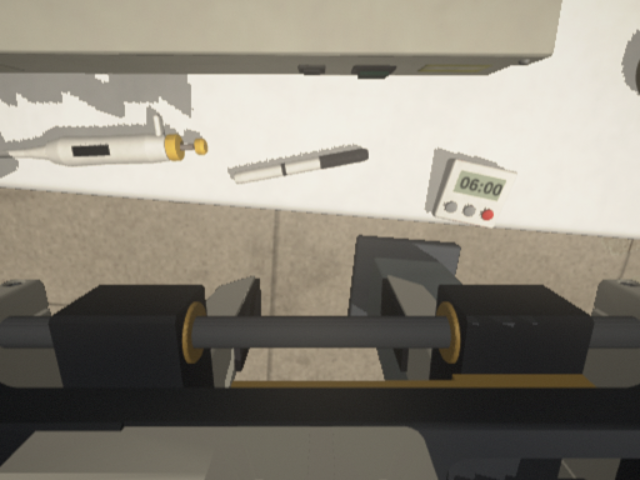

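step_arm([
  {"x": 0.105,"y": -0.024,"z": 0.08,"rx": 0,"ry": 0,"rz": 0,"claw": -0.13},
  {"x": 0.105,"y": -0.024,"z": 0.1,"rx": 0,"ry": 0,"rz": 0,"claw": -0.13},
  {"x": 0.105,"y": -0.024,"z": 0.1,"rx": 0,"ry": 0,"rz": 0,"claw": -0.13},
  {"x": 0.105,"y": -0.024,"z": 0.1,"rx": 0,"ry": 0,"rz": 0,"claw": -0.13},
  {"x": 0.105,"y": -0.024,"z": 0.12,"rx": 0,"ry": 0,"rz": 0,"claw": -0.13},
  {"x": 0.105,"y": -0.024,"z": 0.12,"rx": 0,"ry": 0,"rz": 0,"claw": -0.13},
  {"x": 0.105,"y": -0.024,"z": 0.12,"rx": 0,"ry": 0,"rz": 0,"claw": -0.13},
])

```text
time: 14.3
tool_pos: [0.4785, 0.3503, 0.1112]
tool_rot: [3.141, 0.001, 0.081]
contact_force: [0.3, -0.1, -0.1]
opening: 0.04
grip_force: 0.0
```

```bash
python3 - <<'E'
from h import *
p,R,s=pose(); print(p,s["tool_rot"],s["time"],s["opening"])
print(go([.479,.350,.008],.083),go([.4405,.347,.008],.083))
E
```

```text
[0.47852051 0.35034648 0.1112427 ] [3.14085645e+00 1.45378131e-03 8.07920011e-02] 14.3 0.04000412044520156
([0.0008, 0.0004, 0.1377], [0.0009, 0.0019, -0.0028]) ([-0.0507, 0.0003, 0.1377], [0.0009, 0.0019, -0.0028])
```

step_arm([
  {"x": 0.001,"y": 0,"z": 0.04,"rx": 0,"ry": 0,"rz": 0,"claw": -0.13},
  {"x": 0.001,"y": 0,"z": 0.08,"rx": 0,"ry": 0,"rz": 0,"claw": -0.13},
  {"x": 0.001,"y": 0,"z": 0.115,"rx": 0,"ry": 0,"rz": 0,"claw": -0.13},
  {"x": 0.001,"y": 0,"z": 0.136,"rx": 0,"ry": 0,"rz": 0,"claw": -0.13},
  {"x": 0.001,"y": 0,"z": 0.137,"rx": 0,"ry": 0,"rz": 0,"claw": -0.13},
  {"x": 0.001,"y": 0,"z": 0.137,"rx": 0,"ry": 0,"rz": 0,"claw": -0.13},
  {"x": -0.006,"y": 0,"z": 0.137,"rx": 0,"ry": 0,"rz": 0,"claw": -0.13},
  {"x": -0.014,"y": 0,"z": 0.137,"rx": 0,"ry": 0,"rz": 0,"claw": -0.13},
  {"x": -0.02,"y": 0,"z": 0.137,"rx": 0,"ry": 0,"rz": 0,"claw": -0.13},
  {"x": -0.026,"y": 0,"z": 0.137,"rx": 0,"ry": 0,"rz": 0,"claw": -0.13},
  {"x": -0.032,"y": 0,"z": 0.137,"rx": 0,"ry": 0,"rz": 0,"claw": -0.13},
  {"x": -0.038,"y": 0,"z": 0.137,"rx": 0,"ry": 0,"rz": 0,"claw": -0.13},
])

```text
time: 15.3
tool_pos: [0.4499, 0.3493, 0.0089]
tool_rot: [-3.141, -0.001, 0.083]
contact_force: [0.7, 0.1, 0.6]
opening: 0.0398
grip_force: 0.2
```

step_arm([
  {"x": -0.006,"y": 0,"z": 0,"rx": 0,"ry": 0,"rz": 0,"claw": -0.13},
  {"x": -0.01,"y": 0,"z": 0,"rx": 0,"ry": 0,"rz": 0,"claw": -0.13},
  {"x": -0.012,"y": 0,"z": 0,"rx": 0,"ry": 0,"rz": 0,"claw": -0.13},
  {"x": -0.012,"y": 0,"z": 0,"rx": 0,"ry": 0,"rz": 0,"claw": -0.13},
  {"x": -0.012,"y": 0,"z": 0,"rx": 0,"ry": 0,"rz": 0,"claw": -0.13},
])

```text
time: 15.72
tool_pos: [0.4413, 0.3485, 0.0084]
tool_rot: [3.141, 0.0, 0.082]
contact_force: [1.3, 0.2, 0.3]
opening: 0.0397
grip_force: 0.0
```

```bash
python3 - <<'E'
from h import *
p,R,s=pose(); print(p,s["tool_rot"],s["time"],s["opening"],s["contact_force"])
im,W=cloud("side"); P=W.reshape(-1,3)
for k in nets.masks_of("side","pen")[:2]:
    Q=P[k["region"].ravel()]; Q=Q[~np.isnan(Q[:,0])&(Q[:,2]>.004)&(Q[:,2]<.02)]
    print(k["conf"],len(Q),cv2.minAreaRect(Q[:,:2].astype(np.float32)*1000) if len(Q)>5 else "")
E
```

```text
[0.44134109 0.34851426 0.00836404] [3.14145081e+00 8.42682499e-05 8.24498199e-02] 15.7167 0.03965400820467675 [1.31819671 0.24860952 0.32757026]
```

step_arm([
  {"x": 0.008,"y": 0,"z": 0,"rx": 0,"ry": 0,"rz": 0,"claw": -0.13},
  {"x": 0.008,"y": 0,"z": -0.03,"rx": 0,"ry": 0,"rz": 0,"claw": -0.13},
  {"x": 0.008,"y": 0,"z": -0.08,"rx": 0,"ry": 0,"rz": 0,"claw": -0.13},
  {"x": 0,"y": 0,"z": -0.13,"rx": 0,"ry": 0,"rz": 0,"claw": -0.13},
  {"x": -0.01,"y": 0.03,"z": -0.18,"rx": 0,"ry": 0,"rz": -0.15,"claw": -0.13},
  {"x": -0.01,"y": 0.107,"z": -0.24,"rx": 0,"ry": 0,"rz": -1,"claw": -0.13},
  {"x": -0.01,"y": 0.107,"z": -0.24,"rx": 0,"ry": 0,"rz": -1,"claw": -0.13},
  {"x": -0.01,"y": 0.107,"z": -0.24,"rx": 0,"ry": 0,"rz": -1,"claw": -0.13},
  {"x": -0.01,"y": 0.107,"z": -0.24,"rx": 0,"ry": 0,"rz": -1,"claw": -0.13},
  {"x": -0.01,"y": 0.107,"z": -0.24,"rx": 0,"ry": 0,"rz": -1,"claw": -0.13},
  {"x": -0.01,"y": 0.107,"z": -0.24,"rx": 0,"ry": 0,"rz": -1,"claw": -0.13},
  {"x": -0.01,"y": 0.107,"z": -0.24,"rx": 0,"ry": 0,"rz": -1,"claw": -0.13},
])

```text
time: 16.82
tool_pos: [0.441, 0.2677, 0.1886]
tool_rot: [3.141, -0.0, 0.869]
contact_force: [-0.4, -0.3, 0.6]
opening: 0.0397
grip_force: 0.0
```

step_arm([
  {"x": 0,"y": 0,"z": 0,"rx": 0,"ry": 0,"rz": -1,"claw": -0.13},
  {"x": 0,"y": 0,"z": 0,"rx": 0,"ry": 0,"rz": -1,"claw": -0.13},
  {"x": 0,"y": 0,"z": 0,"rx": 0,"ry": 0,"rz": -1,"claw": -0.13},
  {"x": 0,"y": 0,"z": 0,"rx": 0,"ry": 0,"rz": -1,"claw": -0.13},
  {"x": 0,"y": 0,"z": 0,"rx": 0,"ry": 0,"rz": -1,"claw": -0.13},
  {"x": 0,"y": 0,"z": 0,"rx": 0,"ry": 0,"rz": -1,"claw": -0.13},
  {"x": 0,"y": 0,"z": 0,"rx": 0,"ry": 0,"rz": -1,"claw": -0.13},
  {"x": 0,"y": 0,"z": 0,"rx": 0,"ry": 0,"rz": -1,"claw": -0.13},
  {"x": 0,"y": 0,"z": 0,"rx": 0,"ry": 0,"rz": -1,"claw": -0.13},
])

```text
time: 17.57
tool_pos: [0.4407, 0.2679, 0.1884]
tool_rot: [3.142, 0.0, 1.65]
contact_force: [0.7, -0.3, -0.5]
opening: 0.0402
grip_force: 0.0
```

```bash
python3 - <<'E'
from pen import *
p,R,s=pose(); print(p,s["tool_rot"],s["time"],s["qpos"])
im,W=pen(); cv2.imwrite("pics/w5.png",cv2.resize(im,(640,480)))
P=W.reshape(-1,3)
m=(P[:,0]>.405)&(P[:,0]<.45)&(P[:,1]>.25)&(P[:,1]<.42)&(P[:,2]>.007)&(P[:,2]<.02)
Q=P[m];print(len(Q),cv2.minAreaRect(Q[:,:2].astype(np.float32)*1000),np.percentile(Q,[2,98],axis=0).round(3).tolist())
E
```

```text
[0.44073726 0.26791925 0.18843556] [3.14151659e+00 6.69971245e-05 1.65030204e+00] 17.5667 [ 3.97582463e-01  3.59884830e-01  1.60941122e+00 -9.48601114e-05
  1.17224530e+00  3.18113561e-01]
pen 0.65 [241, 40, 255, 167] ((422.5693054199219, 348.70770263671875), (12.434426307678223, 133.7062530517578), 4.580450057983398) [0.00783582 0.01125312 0.01418507]
1379 ((427.077880859375, 370.115234375), (172.8741455078125, 47.756412506103516), 77.6253662109375)
edge 0.4046912647337418
box 0.5253651438445834
1261 ((422.6824645996094, 348.7179260253906), (12.26891040802002, 133.72012329101562), 4.682578086853027) [[0.413, 0.286, 0.008], [0.432, 0.413, 0.015]]
```

```bash
python3 - <<'E'
from h import *
T=Rn.from_euler('xyz',[np.pi,0,1.652])*Rn.from_rotvec([-.0873,0,0]); print(T.as_matrix().round(3))
print(go([.4226,.3487,.08],0,tilt=T.as_matrix()),go([.4226,.3487,.006],0,tilt=T.as_matrix()))
E
```

```text
[[-0.081  0.993  0.087]
 [ 0.997  0.081  0.007]
 [ 0.     0.087 -0.996]]
([0.1093, -0.0153, 0.1446], [-0.1111, 0.0001, -0.0012]) ([0.1093, -0.0153, 0.2432], [-0.1111, 0.0001, -0.0012])
```

step_arm([
  {"x": 0.109,"y": -0.015,"z": 0.06,"rx": -0.11,"ry": 0,"rz": 0,"claw": -0.348},
  {"x": 0.109,"y": -0.015,"z": 0.1,"rx": -0.11,"ry": 0,"rz": 0,"claw": -0.348},
  {"x": 0.109,"y": -0.015,"z": 0.14,"rx": -0.11,"ry": 0,"rz": 0,"claw": -0.348},
  {"x": 0.109,"y": -0.015,"z": 0.145,"rx": -0.11,"ry": 0,"rz": 0,"claw": -0.348},
  {"x": 0.109,"y": -0.015,"z": 0.17,"rx": -0.11,"ry": 0,"rz": 0,"claw": -0.348},
  {"x": 0.109,"y": -0.015,"z": 0.19,"rx": -0.11,"ry": 0,"rz": 0,"claw": -0.348},
  {"x": 0.109,"y": -0.015,"z": 0.19,"rx": -0.11,"ry": 0,"rz": 0,"claw": -0.348},
  {"x": 0.109,"y": -0.015,"z": 0.19,"rx": -0.11,"ry": 0,"rz": 0,"claw": -0.348},
  {"x": 0.109,"y": -0.015,"z": 0.19,"rx": -0.11,"ry": 0,"rz": 0,"claw": -0.348},
])

```text
time: 18.42
tool_pos: [0.4232, 0.3488, 0.0469]
tool_rot: [3.054, -0.001, 1.652]
contact_force: [0.3, 0.3, 0.4]
opening: 0.0299
grip_force: 0.0
```

```bash
python3 - <<'E'
from h import *
T=(Rn.from_euler('xyz',[np.pi,0,1.652])*Rn.from_rotvec([-.0873,0,0])).as_matrix()
p,R,s=pose(); print(p,R.round(3),s["opening"],s["contact_force"])
print(go([.4226,.3487,.006],0,tilt=T))
E
```

```text
[0.42322263 0.34877443 0.04688321] [[-0.082  0.993  0.087]
 [ 0.997  0.081  0.008]
 [ 0.001  0.088 -0.996]] 0.029858273527614814 [0.28126618 0.32834403 0.36911557]
([-0.0001, -0.0056, 0.0542], [0.0006, -0.0009, 0.0005])
```

step_arm([
  {"x": 0,"y": -0.002,"z": 0.02,"rx": 0,"ry": 0,"rz": 0,"claw": -0.348},
  {"x": 0,"y": -0.004,"z": 0.04,"rx": 0,"ry": 0,"rz": 0,"claw": -0.348},
  {"x": 0,"y": -0.005,"z": 0.052,"rx": 0,"ry": 0,"rz": 0,"claw": -0.348},
  {"x": 0,"y": -0.0055,"z": 0.054,"rx": 0,"ry": 0,"rz": 0,"claw": -0.348},
  {"x": 0,"y": -0.0055,"z": 0.054,"rx": 0,"ry": 0,"rz": 0,"claw": -0.348},
  {"x": 0,"y": -0.0055,"z": 0.054,"rx": 0,"ry": 0,"rz": 0,"claw": -0.348},
  {"x": 0,"y": -0.0055,"z": 0.054,"rx": 0,"ry": 0,"rz": 0,"claw": -0.9},
  {"x": 0,"y": -0.0055,"z": 0.054,"rx": 0,"ry": 0,"rz": 0,"claw": -0.9},
  {"x": 0,"y": -0.0055,"z": 0.054,"rx": 0,"ry": 0,"rz": 0,"claw": -0.9},
  {"x": 0,"y": -0.0055,"z": 0.054,"rx": 0,"ry": 0,"rz": 0,"claw": -0.9},
  {"x": 0,"y": -0.0055,"z": 0.054,"rx": 0,"ry": 0,"rz": 0,"claw": -0.9},
], squeeze=10)

```text
time: 19.33
tool_pos: [0.4223, 0.3486, 0.0058]
tool_rot: [3.054, -0.0, 1.653]
contact_force: [-0.5, -0.3, 4.0]
opening: 0.0133
grip_force: 10.0
```

```bash
python3 - <<'E'
from h import *
p,R,s=pose(); print(p,s["tool_rot"],s["opening"],s["grip_force"],s["contact_force"])
T=Rn.from_euler('xyz',[np.pi,0,1.652]).as_matrix()
print(go([p[0],p[1],.20],0,tilt=T))
E
```

```text
[0.42227364 0.34862891 0.00580597] [ 3.05420544e+00 -4.10863926e-04  1.65324581e+00] 0.013279181027197535 10.008217290742323 [-0.48711918 -0.30782182  4.01248805]
([0.0001, 0.0226, -0.2579], [0.1113, -0.0006, 0.0016])
```

step_arm([
  {"x": 0,"y": 0.003,"z": -0.035,"rx": 0,"ry": 0,"rz": 0,"claw": -0.9},
  {"x": 0,"y": 0.006,"z": -0.08,"rx": 0,"ry": 0,"rz": 0,"claw": -0.9},
  {"x": 0,"y": 0.011,"z": -0.13,"rx": 0.04,"ry": 0,"rz": 0,"claw": -0.9},
  {"x": 0,"y": 0.016,"z": -0.18,"rx": 0.11,"ry": 0,"rz": 0,"claw": -0.9},
  {"x": 0,"y": 0.02,"z": -0.23,"rx": 0.111,"ry": 0,"rz": 0,"claw": -0.9},
  {"x": 0,"y": 0.022,"z": -0.25,"rx": 0.111,"ry": 0,"rz": 0,"claw": -0.9},
  {"x": 0,"y": 0.022,"z": -0.25,"rx": 0.111,"ry": 0,"rz": 0,"claw": -0.9},
  {"x": 0,"y": 0.022,"z": -0.25,"rx": 0.111,"ry": 0,"rz": 0,"claw": -0.9},
])

```text
time: 20.0
tool_pos: [0.4223, 0.3484, 0.1939]
tool_rot: [3.141, -0.0, 1.653]
contact_force: [-0.2, 0.5, -1.0]
opening: 0.0132
grip_force: 9.8
```

```bash
python3 - <<'E'
from h import *
p,R,s=pose(); print(p,s["tool_rot"],s["opening"],s["grip_force"],s["contact_force"],s["qpos"])
print(go(cw(-34.5,0,180),TH+np.pi/2))
E
```

```text
[0.42228764 0.34844187 0.19385423] [ 3.14114526e+00 -4.90834910e-04  1.65313038e+00] 0.013150272077909036 9.83704740414396 [-0.18490262  0.50864532 -0.99713003] [5.49733679e-01 4.10356642e-01 1.51424377e+00 2.52290139e-04
 1.21637169e+00 4.67312256e-01]
([-0.8573, 0.0036, 0.0181], [0.0004, -0.0008, 0.733])
```

step_arm([
  {"x": -0.3,"y": 0.002,"z": 0,"rx": 0,"ry": 0,"rz": 0.25,"claw": -0.9},
  {"x": -0.3,"y": 0.002,"z": 0,"rx": 0,"ry": 0,"rz": 0.25,"claw": -0.9},
  {"x": -0.857,"y": 0.0036,"z": 0.01,"rx": 0,"ry": 0,"rz": 0.733,"claw": -0.9},
  {"x": -0.857,"y": 0.0036,"z": 0.01,"rx": 0,"ry": 0,"rz": 0.733,"claw": -0.9},
  {"x": -0.857,"y": 0.0036,"z": 0.01,"rx": 0,"ry": 0,"rz": 0.733,"claw": -0.9},
  {"x": -0.857,"y": 0.0036,"z": 0.01,"rx": 0,"ry": 0,"rz": 0.733,"claw": -0.9},
  {"x": -0.857,"y": 0.0036,"z": 0.01,"rx": 0,"ry": 0,"rz": 0.733,"claw": -0.9},
  {"x": -0.857,"y": 0.0036,"z": 0.01,"rx": 0,"ry": 0,"rz": 0.733,"claw": -0.9},
  {"x": -0.857,"y": 0.0036,"z": 0.01,"rx": 0,"ry": 0,"rz": 0.733,"claw": -0.9},
  {"x": -0.857,"y": 0.0036,"z": 0.01,"rx": 0,"ry": 0,"rz": 0.733,"claw": -0.9},
  {"x": -0.857,"y": 0.0036,"z": 0.01,"rx": 0,"ry": 0,"rz": 0.733,"claw": -0.9},
  {"x": -0.857,"y": 0.0036,"z": 0.01,"rx": 0,"ry": 0,"rz": 0.733,"claw": -0.9},
])

```text
time: 21.0
tool_pos: [0.4641, -0.1512, 0.1859]
tool_rot: [-3.137, 0.001, 1.077]
contact_force: [0.9, 0.5, -0.2]
opening: 0.0133
grip_force: 9.8
```

```bash
python3 - <<'E'
from h import *
p,R,s=pose(); print(p,s["tool_rot"],s["opening"],s["grip_force"],s["qpos"])
print(go(cw(-34.5,0,120),TH+np.pi/2))
E
```

```text
[ 0.46409676 -0.15117697  0.18590781] [-3.13712906e+00  5.04774573e-04  1.07737621e+00] 0.013294472996726266 9.838546650717035 [-4.71807858e-01  3.16473228e-01  1.68268078e+00 -4.47824468e-04
  1.14691214e+00  2.17984906e-02]
([-0.1568, 0.1055, 0.0875], [-0.0057, 0.0006, -0.0])
```

step_arm([
  {"x": -0.04,"y": 0.028,"z": 0.01,"rx": 0,"ry": 0,"rz": 0,"claw": -0.9},
  {"x": -0.08,"y": 0.056,"z": 0.03,"rx": 0,"ry": 0,"rz": 0,"claw": -0.9},
  {"x": -0.12,"y": 0.08,"z": 0.07,"rx": 0,"ry": 0,"rz": 0,"claw": -0.9},
  {"x": -0.13,"y": 0.09,"z": 0.087,"rx": 0,"ry": 0,"rz": 0,"claw": -0.9},
  {"x": -0.13,"y": 0.09,"z": 0.087,"rx": 0,"ry": 0,"rz": 0,"claw": -0.9},
  {"x": -0.13,"y": 0.09,"z": 0.087,"rx": 0,"ry": 0,"rz": 0,"claw": -0.9},
  {"x": -0.13,"y": 0.09,"z": 0.087,"rx": 0,"ry": 0,"rz": 0,"claw": -0.9},
  {"x": -0.13,"y": 0.09,"z": 0.087,"rx": 0,"ry": 0,"rz": 0,"claw": -0.9},
])

```text
time: 21.67
tool_pos: [0.4789, -0.2664, 0.1233]
tool_rot: [-3.141, 0.0, 1.079]
contact_force: [0.1, -0.2, 0.7]
opening: 0.0132
grip_force: 9.8
```

```bash
python3 - <<'E'
from h import *
p,R,s=pose(); print(wc(p),s["tool_rot"],s["opening"],s["grip_force"],s["qpos"])
print(go(cw(-34.5,0,45),TH+np.pi/2))
im,W=cloud("wrist"); q=wc(W.reshape(-1,3)); m=(q[:,2]>p[2]*1000-14)&(q[:,2]<p[2]*1000+12)&(q[:,1]>15)&(q[:,1]<90)&(abs(q[:,0]+34)<40)
if m.sum()>20:
    u=np.polyfit(q[m,1],q[m,0],1); print("pen",m.sum(),u,np.percentile(q[m],[2,98],axis=0).round(1).tolist())
m=(abs(q[:,2]-53)<4)&(abs(q[:,0]+46)<9)&(abs(q[:,1])<112); print("front wall",m.sum(),np.polyfit(q[m,1],q[m,0],1) if m.sum()>20 else "")
E
```

```text
[-45.70886214  23.19750973 123.27021117] [-3.14144415e+00  4.11819646e-04  1.07886619e+00] 0.013203355202427254 9.837464917218313 [-6.47181350e-01  4.86160076e-01  1.60505390e+00 -4.95393147e-04
  1.05046177e+00 -1.55004874e-01]
([-0.0309, 0.0149, 0.1044], [-0.0002, 0.0005, 0.0019])
pen 2918 [-3.12044004e-03 -4.60527640e+01] [[-57.5, 17.9, 124.4], [-34.5, 88.6, 133.7]]
front wall 136 [  0.0663992  -52.56246231]
```

step_arm([
  {"x": -0.031,"y": 0.0149,"z": 0.02,"rx": 0,"ry": 0,"rz": 0.002,"claw": -0.9},
  {"x": -0.031,"y": 0.0149,"z": 0.04,"rx": 0,"ry": 0,"rz": 0.002,"claw": -0.9},
  {"x": -0.031,"y": 0.0149,"z": 0.04,"rx": 0,"ry": 0,"rz": 0.002,"claw": -0.9},
  {"x": -0.031,"y": 0.0149,"z": 0.06,"rx": 0,"ry": 0,"rz": 0.002,"claw": -0.9},
  {"x": -0.031,"y": 0.0149,"z": 0.06,"rx": 0,"ry": 0,"rz": 0.002,"claw": -0.9},
  {"x": -0.031,"y": 0.0149,"z": 0.06,"rx": 0,"ry": 0,"rz": 0.002,"claw": -0.9},
  {"x": -0.031,"y": 0.0149,"z": 0.06,"rx": 0,"ry": 0,"rz": 0.002,"claw": -0.9},
])

```text
time: 22.3
tool_pos: [0.478, -0.2929, 0.0789]
tool_rot: [3.141, 0.001, 1.077]
contact_force: [-0.3, -0.1, 0.3]
opening: 0.0132
grip_force: 9.8
```

```bash
python3 - <<'E'
from h import *
p,R,s=pose(); print(wc(p),s["tool_rot"],s["opening"],s["contact_force"])
print(go(cw(-34.2,0,41),TH+np.pi/2))
E
```

```text
[-33.93878826  -0.59867054  78.9079251 ] [3.14096848e+00 6.66383132e-04 1.07681157e+00] 0.013242752189754823 [-0.29592317 -0.12988502  0.2691217 ]
([0.0008, -0.0004, 0.0505], [0.0008, 0.0008, -0.0007])
```

step_arm([
  {"x": 0,"y": -0.0004,"z": 0.015,"rx": 0,"ry": 0,"rz": 0,"claw": -0.9},
  {"x": 0,"y": -0.0004,"z": 0.03,"rx": 0,"ry": 0,"rz": 0,"claw": -0.9},
  {"x": 0,"y": -0.0004,"z": 0.042,"rx": 0,"ry": 0,"rz": 0,"claw": -0.9},
  {"x": 0,"y": -0.0004,"z": 0.048,"rx": 0,"ry": 0,"rz": 0,"claw": -0.9},
  {"x": 0,"y": -0.0004,"z": 0.0508,"rx": 0,"ry": 0,"rz": 0,"claw": -0.9},
  {"x": 0,"y": -0.0004,"z": 0.0508,"rx": 0,"ry": 0,"rz": 0,"claw": -0.9},
  {"x": 0,"y": -0.0004,"z": 0.0508,"rx": 0,"ry": 0,"rz": 0,"claw": -0.9},
  {"x": 0,"y": -0.0004,"z": 0.0508,"rx": 0,"ry": 0,"rz": 0,"claw": -0.9},
])

```text
time: 22.97
tool_pos: [0.4776, -0.2934, 0.04]
tool_rot: [3.141, 0.001, 1.076]
contact_force: [0.4, 0.9, -0.3]
opening: 0.0131
grip_force: 9.9
```

```bash
python3 - <<'E'
from h import *
p,R,s=pose(); print(wc(p),s["tool_rot"],s["opening"],s["contact_force"])
E
```

```text
[-34.13374816  -1.26754705  39.95377778] [3.14123939e+00 6.85458505e-04 1.07589932e+00] 0.01307892605766908 [ 0.44914953  0.8865645  -0.34643424]
```

step_arm([
  {"x": 0,"y": 0,"z": 0,"rx": 0,"ry": 0,"rz": 0,"claw": -0.48},
  {"x": 0,"y": 0,"z": 0,"rx": 0,"ry": 0,"rz": 0,"claw": -0.48},
  {"x": 0,"y": 0,"z": 0,"rx": 0,"ry": 0,"rz": 0,"claw": -0.48},
  {"x": 0,"y": 0,"z": 0,"rx": 0,"ry": 0,"rz": 0,"claw": -0.48},
  {"x": 0,"y": 0,"z": -0.02,"rx": 0,"ry": 0,"rz": 0,"claw": -0.48},
  {"x": 0,"y": 0,"z": -0.06,"rx": 0,"ry": 0,"rz": 0,"claw": -0.48},
  {"x": -0.04,"y": 0,"z": -0.11,"rx": 0,"ry": 0,"rz": 0,"claw": -0.48},
  {"x": -0.09,"y": 0,"z": -0.15,"rx": 0,"ry": 0,"rz": 0,"claw": -0.48},
  {"x": -0.1,"y": 0,"z": -0.2,"rx": 0,"ry": 0,"rz": 0,"claw": -0.48},
  {"x": -0.1,"y": 0,"z": -0.22,"rx": 0,"ry": 0,"rz": 0,"claw": -0.48},
  {"x": -0.1,"y": 0,"z": -0.22,"rx": 0,"ry": 0,"rz": 0,"claw": -0.48},
  {"x": -0.1,"y": 0,"z": -0.22,"rx": 0,"ry": 0,"rz": 0,"claw": -0.48},
])

```text
time: 23.97
tool_pos: [0.4419, -0.3597, 0.2058]
tool_rot: [3.139, 0.001, 1.075]
contact_force: [-0.0, 1.3, 0.1]
opening: 0.024
grip_force: 0.0
```

```bash
python3 - <<'E'
from h import *
p,R,s=pose(); print(wc(p),p,s["tool_rot"],s["qpos"])
im,W=cloud("wrist"); cv2.imwrite("pics/w6.png",cv2.resize(im,(640,480)))
q=wc(W.reshape(-1,3)); z=q[:,2]
m=(z>40)&(z<52)&(abs(q[:,0]+34.5)<9.5)&(abs(q[:,1])<100)
if m.sum()>20: print("pen",m.sum(),cv2.minAreaRect(q[m][:,:2].astype(np.float32)),np.percentile(q[m],[2,50,98],axis=0).round(1).tolist())
for sgn in (1,-1):
    m=(abs(z-47.5)<4)&(np.hypot(q[:,0]-12,q[:,1]-52*sgn)<30)
    if m.sum()>50: print(m.sum(),np.median(q[m],0))
print(go(cw(60,-45,230),TH+np.pi))
P=np.r_[np.load("side0.npy").reshape(-1,3),np.load("scene0.npy").reshape(-1,3),np.load("w1.npy").reshape(-1,3)]; q=wc(P)
m=(q[:,2]>70)&(q[:,2]<300)&(q[:,0]>105)&(q[:,0]<280)&(q[:,1]<90)&(q[:,1]>-250)
for a in range(100,280,30):
  for b in range(-250,90,60):
    k=m&(q[:,0]>=a)&(q[:,0]<a+30)&(q[:,1]>=b)&(q[:,1]<b+60)
    if k.sum()>3: print(a,b,k.sum(),np.percentile(q[k,2],98).round())
E
```

```text
[-34.12751978 -76.56059923 205.8090399 ] [ 0.44190208 -0.35972545  0.20580904] [3.13940947e+00 1.33774277e-03 1.07520793e+00] [-8.17402424e-01  4.39199498e-01  1.43322001e+00 -6.06376939e-04
  1.26667899e+00 -3.21634632e-01]
pen 1366 ((-35.25981521606445, -1.0112762451171875), (12.543323516845703, 133.0325164794922), 0.14660312235355377) [[-40.5, -63.6, 40.4], [-34.6, 3.4, 44.0], [-28.9, 62.9, 47.9]]
2761 [12.33979937 52.01620285 47.0880726 ]
2051 [ 12.50257157 -52.31743327  47.23823553]
([0.0414, 0.1265, -0.0345], [-0.0013, -0.0007, -2.002])
100 -70 5 138.0
100 -10 114 142.0
160 -250 113 124.0
190 -250 13 122.0
220 50 7 95.0
250 -10 8 105.0
250 50 22 106.0
```

View pics/w6.png

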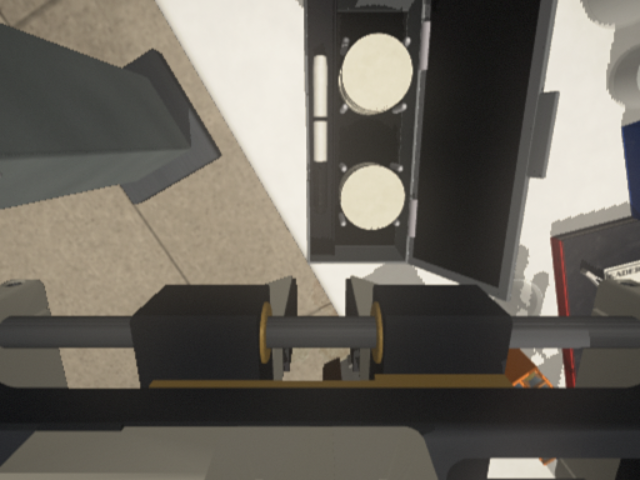

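step_arm([
  {"x": 0.042,"y": 0.216,"z": -0.035,"rx": 0,"ry": 0,"rz": -1,"claw": -1},
  {"x": 0.042,"y": 0.216,"z": -0.035,"rx": 0,"ry": 0,"rz": -1,"claw": -1},
  {"x": 0.042,"y": 0.216,"z": -0.035,"rx": 0,"ry": 0,"rz": -1,"claw": -1},
  {"x": 0.042,"y": 0.216,"z": -0.035,"rx": 0,"ry": 0,"rz": -1,"claw": -1},
  {"x": 0.042,"y": 0.216,"z": -0.035,"rx": 0,"ry": 0,"rz": -1,"claw": -1},
  {"x": 0.042,"y": 0.216,"z": -0.035,"rx": 0,"ry": 0,"rz": -1,"claw": -1},
  {"x": 0.042,"y": 0.216,"z": -0.035,"rx": 0,"ry": 0,"rz": -1,"claw": -1},
  {"x": 0.042,"y": 0.216,"z": -0.035,"rx": 0,"ry": 0,"rz": -1,"claw": -1},
], squeeze=10)

```text
time: 24.68
tool_pos: [0.5994, -0.4072, 0.2273]
tool_rot: [-3.138, -0.004, 1.864]
contact_force: [-0.1, 0.2, 0.3]
opening: 0.0002
grip_force: 0.0
```

step_arm([
  {"x": 0,"y": 0,"z": 0,"rx": 0,"ry": 0,"rz": -1,"claw": -1},
  {"x": 0,"y": 0,"z": 0,"rx": 0,"ry": 0,"rz": -1,"claw": -1},
  {"x": 0,"y": 0,"z": 0,"rx": 0,"ry": 0,"rz": -1,"claw": -1},
  {"x": 0,"y": 0,"z": 0,"rx": 0,"ry": 0,"rz": -1,"claw": -1},
  {"x": 0,"y": 0,"z": 0,"rx": 0,"ry": 0,"rz": -1,"claw": -1},
  {"x": 0,"y": 0,"z": 0,"rx": 0,"ry": 0,"rz": -1,"claw": -1},
  {"x": 0,"y": 0,"z": 0,"rx": 0,"ry": 0,"rz": -1,"claw": -1},
  {"x": 0,"y": 0,"z": 0,"rx": 0,"ry": 0,"rz": -1,"claw": -1},
  {"x": 0,"y": 0,"z": 0,"rx": 0,"ry": 0,"rz": -1,"claw": -1},
  {"x": 0,"y": 0,"z": 0,"rx": 0,"ry": 0,"rz": -1,"claw": -1},
])

```text
time: 25.52
tool_pos: [0.5992, -0.408, 0.23]
tool_rot: [-3.141, -0.002, 2.645]
contact_force: [-0.4, 0.1, -0.0]
opening: 0.0001
grip_force: 0.0
```

```bash
python3 - <<'E'
from h import *
p,R,s=pose(); print(wc(p),p,s["tool_rot"],s["qpos"],s["opening"])
im,W=cloud("wrist"); q=wc(W.reshape(-1,3)); m=(q[:,2]>75)&(q[:,2]<160)&(q[:,0]>40)&(q[:,0]<130)&(abs(q[:,1])<115)
print(m.sum(),np.percentile(q[m],[1,99],axis=0).round(1).tolist() if m.sum() else "")
print(go(cw(128,-45,110),TH+np.pi))
E
```

```text
[127.23059696 -44.54582419 229.99769951] [ 0.59917757 -0.40795209  0.2299977 ] [-3.14140591e+00 -1.84333449e-03  2.64481965e+00] [-7.03106805e-01  7.41816858e-01  8.32968535e-01 -5.60435389e-04
  1.56857324e+00 -1.77712856e+00] 0.00011315680269186778
11054 [[64.4, -112.4, 75.8], [106.8, 112.4, 140.1]]
([-0.0012, -0.0005, 0.1603], [-0.0004, -0.0019, -0.0038])
```

step_arm([
  {"x": 0,"y": 0,"z": 0.05,"rx": 0,"ry": 0,"rz": 0,"claw": -1},
  {"x": 0,"y": 0,"z": 0.1,"rx": 0,"ry": 0,"rz": 0,"claw": -1},
  {"x": 0,"y": 0,"z": 0.14,"rx": 0,"ry": 0,"rz": 0,"claw": -1},
  {"x": 0,"y": 0,"z": 0.16,"rx": 0,"ry": 0,"rz": 0,"claw": -1},
  {"x": 0,"y": 0,"z": 0.16,"rx": 0,"ry": 0,"rz": 0,"claw": -1},
  {"x": 0,"y": 0,"z": 0.16,"rx": 0,"ry": 0,"rz": 0,"claw": -1},
])

```text
time: 26.07
tool_pos: [0.599, -0.4081, 0.1102]
tool_rot: [-3.141, -0.002, 2.646]
contact_force: [0.3, -0.1, 1.6]
opening: 0.0005
grip_force: 0.0
```

step_arm([
  {"x": 0.01,"y": 0,"z": 0,"rx": 0,"ry": 0,"rz": 0,"claw": -1},
  {"x": 0.02,"y": 0,"z": 0,"rx": 0,"ry": 0,"rz": 0,"claw": -1},
  {"x": 0.03,"y": 0,"z": 0,"rx": 0,"ry": 0,"rz": 0,"claw": -1},
  {"x": 0.04,"y": 0,"z": 0,"rx": 0,"ry": 0,"rz": 0,"claw": -1},
  {"x": 0.05,"y": 0,"z": 0,"rx": 0,"ry": 0,"rz": 0,"claw": -1},
  {"x": 0.06,"y": 0,"z": 0,"rx": 0,"ry": 0,"rz": 0,"claw": -1},
])

```text
time: 26.57
tool_pos: [0.5611, -0.3883, 0.1146]
tool_rot: [-3.14, 0.007, 2.646]
contact_force: [1.5, -0.1, 0.9]
opening: 0.0007
grip_force: 0.8
```

```bash
cat > lid.py <<'E'
from h import *
p,R,s=pose(); print(wc(p),s["tool_rot"],s["opening"],s["contact_force"],s["qpos"])
for cam in ("wrist","side"):
    im,W=cloud(cam); P=W.reshape(-1,3)
    for k in nets.masks_of(cam,"lid")[:1]:
        q=wc(P[k["region"].ravel()]); q=q[~np.isnan(q[:,0])&(q[:,2]>52)&(q[:,2]<165)&(abs(q[:,1])<110)]
        if len(q)>20:
            a=np.arctan2(q[:,2]-53,48-q[:,0]); r=np.hypot(q[:,2]-53,48-q[:,0]); k=r>50
            print(cam,"lid angle",np.percentile(a[k],[10,50,90]).round(3),np.percentile(q,[2,98],axis=0).round(0).tolist())
E
python3 lid.py
```

```text
[ 84.40839365 -45.23237012 114.55635035] [-3.13960159  0.00665621  2.64620658] 0.0006523217181951251 [ 1.50775636 -0.0523244   0.93887662] [-7.17271401e-01  7.19915596e-01  1.19214519e+00 -5.07917948e-04
  1.22260071e+00 -1.79250338e+00]
wrist lid angle [1.78  1.786 1.795] [[50.0, -106.0, 57.0], [71.0, 101.0, 151.0]]
side lid angle [1.779 1.803 1.83 ] [[51.0, -103.0, 55.0], [70.0, 106.0, 146.0]]
```

step_arm([
  {"x": 0.009,"y": 0,"z": 0,"rx": 0,"ry": 0,"rz": 0,"claw": -1},
  {"x": 0.018,"y": 0,"z": 0,"rx": 0,"ry": 0,"rz": 0,"claw": -1},
  {"x": 0.027,"y": 0,"z": 0,"rx": 0,"ry": 0,"rz": 0,"claw": -1},
  {"x": 0.036,"y": 0,"z": 0,"rx": 0,"ry": 0,"rz": 0,"claw": -1},
  {"x": 0.045,"y": 0,"z": 0,"rx": 0,"ry": 0,"rz": 0,"claw": -1},
  {"x": 0.054,"y": 0,"z": 0,"rx": 0,"ry": 0,"rz": 0,"claw": -1},
  {"x": 0.062,"y": 0,"z": 0,"rx": 0,"ry": 0,"rz": 0,"claw": -1},
  {"x": 0.064,"y": 0,"z": 0,"rx": 0,"ry": 0,"rz": 0,"claw": -1},
  {"x": 0.064,"y": 0,"z": 0,"rx": 0,"ry": 0,"rz": 0,"claw": -1},
  {"x": 0.064,"y": 0,"z": 0,"rx": 0,"ry": 0,"rz": 0,"claw": -1},
])

```text
time: 27.6
tool_pos: [0.5171, -0.364, 0.1108]
tool_rot: [-3.141, -0.001, 2.647]
contact_force: [-0.4, 0.6, -0.0]
opening: 0.0004
grip_force: 0.0
```

```bash
python3 lid.py; python3 - <<'E'
import numpy as np
for a in (1.1,1,.9,.8,.7,.6,.5,.4,.3,.2,.1,0):
    r=66+ (1.1-a)/1.1*9
    x=48-r*np.cos(a)+5*np.sin(a)+9.5; z=53+r*np.sin(a)+5*np.cos(a); print(a,round(x,1),round(z,1))
E
```

```text
[ 34.12743014 -44.74536321 110.77988883] [-3.14117589e+00 -1.30305226e-03  2.64666045e+00] 0.0004126700891337514 [-0.4479802   0.57612959 -0.03302256] [-7.34160311e-01  6.39836864e-01  1.35972713e+00 -7.84274529e-04
  1.14319596e+00 -1.80969906e+00]
wrist lid angle [1.085 1.123 1.166] [[-1.0, -106.0, 73.0], [44.0, 92.0, 147.0]]
side lid angle [1.061 1.074 1.099] [[2.0, -101.0, 56.0], [47.0, 107.0, 141.0]]
1.1 32.0 114.1
1 25.6 111.9
0.9 19.4 109.1
0.8 13.4 105.6
0.7 7.7 101.5
0.6 2.5 96.7
0.5 -2.3 91.4
0.4 -6.6 85.5
0.3 -10.3 79.2
0.2 -13.4 72.5
0.1 -15.8 65.4
0 -17.5 58.0
```

step_arm([
  {"x": 0.0113,"y": 0,"z": 0,"rx": 0,"ry": 0,"rz": 0,"claw": -1},
  {"x": 0.0196,"y": 0,"z": 0.0023,"rx": 0,"ry": 0,"rz": 0,"claw": -1},
  {"x": 0.0276,"y": 0,"z": 0.007,"rx": 0,"ry": 0,"rz": 0,"claw": -1},
  {"x": 0.0352,"y": 0,"z": 0.0124,"rx": 0,"ry": 0,"rz": 0,"claw": -1},
  {"x": 0.0421,"y": 0,"z": 0.0188,"rx": 0,"ry": 0,"rz": 0,"claw": -1},
  {"x": 0.0485,"y": 0,"z": 0.0259,"rx": 0,"ry": 0,"rz": 0,"claw": -1},
  {"x": 0.0543,"y": 0,"z": 0.0337,"rx": 0,"ry": 0,"rz": 0,"claw": -1},
  {"x": 0.0592,"y": 0,"z": 0.0421,"rx": 0,"ry": 0,"rz": 0,"claw": -1},
  {"x": 0.0633,"y": 0,"z": 0.0511,"rx": 0,"ry": 0,"rz": 0,"claw": -1},
  {"x": 0.0633,"y": 0,"z": 0.0511,"rx": 0,"ry": 0,"rz": 0,"claw": -1},
  {"x": 0.0633,"y": 0,"z": 0.0511,"rx": 0,"ry": 0,"rz": 0,"claw": -1},
  {"x": 0.0633,"y": 0,"z": 0.0511,"rx": 0,"ry": 0,"rz": 0,"claw": -1},
])

```text
time: 28.8
tool_pos: [0.4756, -0.3417, 0.0725]
tool_rot: [-3.141, -0.001, 2.647]
contact_force: [-0.5, -1.0, 0.3]
opening: 0.0004
grip_force: 0.0
```

```bash
python3 lid.py
```

```text
[-12.97311169 -44.72455031  72.4647905 ] [-3.14110037e+00 -7.54160361e-04  2.64675639e+00] 0.00037533993284147017 [-0.47496009 -1.00769469  0.34077305] [-7.53468133e-01  6.08654282e-01  1.54462594e+00 -8.00538415e-04
  9.88915755e-01 -1.82898820e+00]
wrist lid angle [0.202 0.224 0.247] [[-54.0, -105.0, 57.0], [47.0, 101.0, 74.0]]
side lid angle [0.175 0.201 0.221] [[-51.0, -97.0, 54.0], [50.0, 106.0, 71.0]]
```

step_arm([
  {"x": 0.001,"y": 0,"z": 0.004,"rx": 0,"ry": 0,"rz": 0,"claw": -1},
  {"x": 0.002,"y": 0,"z": 0.008,"rx": 0,"ry": 0,"rz": 0,"claw": -1},
  {"x": 0.003,"y": 0,"z": 0.012,"rx": 0,"ry": 0,"rz": 0,"claw": -1},
  {"x": 0.003,"y": 0,"z": 0.015,"rx": 0,"ry": 0,"rz": 0,"claw": -1},
  {"x": 0.003,"y": 0,"z": 0.018,"rx": 0,"ry": 0,"rz": 0,"claw": -1},
  {"x": 0.003,"y": 0,"z": 0.0195,"rx": 0,"ry": 0,"rz": 0,"claw": -1},
  {"x": 0.003,"y": 0,"z": 0.0195,"rx": 0,"ry": 0,"rz": 0,"claw": -1},
  {"x": 0.003,"y": 0,"z": 0.0195,"rx": 0,"ry": 0,"rz": 0,"claw": -1},
  {"x": 0.003,"y": 0,"z": 0.0195,"rx": 0,"ry": 0,"rz": 0,"claw": -1},
])

```text
time: 29.75
tool_pos: [0.4736, -0.3406, 0.0578]
tool_rot: [-3.141, -0.0, 2.647]
contact_force: [0.5, -0.5, 0.5]
opening: 0.0002
grip_force: 0.0
```

```bash
python3 lid.py
```

```text
[-15.2626844  -44.69815401  57.83744945] [-3.14110069e+00 -4.89512403e-04  2.64672466e+00] 0.0001743875592859353 [ 0.48242133 -0.49562652  0.47870856] [-7.54479139e-01  6.24310226e-01  1.56396732e+00 -7.37102585e-04
  9.53662058e-01 -1.82998093e+00]
wrist lid angle [0.03  0.051 0.072] [[-55.0, -105.0, 55.0], [34.0, 101.0, 59.0]]
side lid angle [0.003 0.022 0.046] [[-50.0, -99.0, 53.0], [50.0, 107.0, 57.0]]
```

step_arm([
  {"x": 0,"y": 0,"z": 0.0007,"rx": 0,"ry": 0,"rz": 0,"claw": -1},
  {"x": 0,"y": 0,"z": 0.0014,"rx": 0,"ry": 0,"rz": 0,"claw": -1},
  {"x": 0,"y": 0,"z": 0.0014,"rx": 0,"ry": 0,"rz": 0,"claw": -1},
  {"x": 0,"y": 0,"z": 0.0014,"rx": 0,"ry": 0,"rz": 0,"claw": -1},
])

```text
time: 30.28
tool_pos: [0.4736, -0.3407, 0.0575]
tool_rot: [-3.141, -0.0, 2.647]
contact_force: [-0.6, 1.1, 4.8]
opening: 0.0006
grip_force: 2.7
```

step_arm([
  {"x": 0,"y": 0,"z": 0.0007,"rx": 0,"ry": 0,"rz": 0,"claw": -1},
  {"x": 0,"y": 0,"z": 0.0013,"rx": 0,"ry": 0,"rz": 0,"claw": -1},
  {"x": 0,"y": 0,"z": 0.0013,"rx": 0,"ry": 0,"rz": 0,"claw": -1},
  {"x": 0,"y": 0,"z": 0.0013,"rx": 0,"ry": 0,"rz": 0,"claw": -1},
])

```text
time: 30.62
tool_pos: [0.4737, -0.3407, 0.0574]
tool_rot: [-3.141, 0.0, 2.647]
contact_force: [-3.2, 2.1, 11.7]
opening: 0.0007
grip_force: 5.8
```

```bash
python3 lid.py
```

```text
[-15.16006425 -44.7445103   57.42142598] [-3.14072683e+00  4.37237972e-04  2.64686077e+00] 0.0007433441921857397 [-3.23495896  2.05891881 11.68401394] [-7.54442934e-01  6.24572127e-01  1.56490427e+00 -8.89757726e-04
  9.51471521e-01 -1.82999093e+00]
wrist lid angle [0.029 0.05  0.071] [[-55.0, -105.0, 55.0], [34.0, 100.0, 59.0]]
side lid angle [0.002 0.023 0.046] [[-49.0, -97.0, 52.0], [48.0, 106.0, 57.0]]
```

step_arm([
  {"x": 0,"y": 0,"z": -0.03,"rx": 0,"ry": 0,"rz": 0,"claw": -1},
  {"x": 0,"y": 0,"z": -0.07,"rx": 0,"ry": 0,"rz": 0,"claw": -1},
  {"x": 0,"y": 0,"z": -0.12,"rx": 0,"ry": 0,"rz": 0,"claw": -1},
  {"x": -0.05,"y": 0,"z": -0.17,"rx": 0,"ry": 0,"rz": 0,"claw": -1},
  {"x": -0.09,"y": 0,"z": -0.22,"rx": 0,"ry": 0,"rz": 0,"claw": -1},
  {"x": -0.09,"y": 0,"z": -0.24,"rx": 0,"ry": 0,"rz": 0,"claw": -1},
  {"x": -0.09,"y": 0,"z": -0.24,"rx": 0,"ry": 0,"rz": 0,"claw": -1},
  {"x": -0.09,"y": 0,"z": -0.24,"rx": 0,"ry": 0,"rz": 0,"claw": -1},
  {"x": -0.09,"y": 0,"z": -0.24,"rx": 0,"ry": 0,"rz": 0,"claw": -1},
])

```text
time: 31.57
tool_pos: [0.5325, -0.3721, 0.2346]
tool_rot: [-3.142, -0.003, 2.647]
contact_force: [-1.2, -0.4, -0.0]
opening: 0.0006
grip_force: 0.0
```

```bash
python3 - <<'E'
from h import *
p,R,s=pose(); print(wc(p),s["time"])
for c in ("wrist","side","scene"):
    im,W=cloud(c); q=wc(W.reshape(-1,3)); m=(abs(q[:,0])<45)&(abs(q[:,1])<108)&(q[:,2]>45)&(q[:,2]<75)
    if m.sum()>50:
        A=np.c_[q[m,0],q[m,1],np.ones(m.sum())]; k=np.linalg.lstsq(A,q[m,2],rcond=None)[0]; print(c,m.sum(),k.round(4),"lid angle",-k[0])
    if c=="wrist": cv2.imwrite("pics/w7.png",cv2.resize(im,(640,480)))
E
```

```text
[ 51.49383976 -44.57053804 234.60188656] 31.5667
wrist 14133 [ 4.70000e-03 -1.20000e-03  5.74845e+01] lid angle -0.004702115132371697
side 510 [1.01000e-02 2.00000e-03 5.48243e+01] lid angle -0.010115315231522704
scene 1085 [8.30000e-03 8.00000e-04 5.73937e+01] lid angle -0.008320397003871088
```

View pics/w7.png

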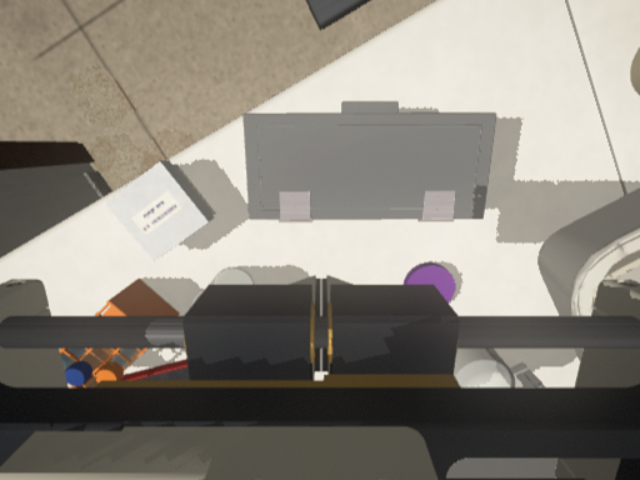

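The picture shows the lid lying flat and shut at about (370,165), with the fitted slope near zero. The robot is touching nothing.

```bash
python3 -c "
from h import *
print(robot.hand_in())"
```

```text
the job is handed in; nothing more can be done
None
```

The job is handed in: each well held three level dishes and the pen lay flat in its tray before I closed the lid, which now measures shut within 0.01 rad, at 31.6 s of the 67 s limit; no verdict came back.

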